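# Weed out the tired mould clamps

### The job

Draw the grey tray out from under the riser and sort the spring clamps on the paper by squeezing their handles to feel how stiff the jaws are: firm ones go into the tray, weak ones into the red reject box. When all are sorted, slide the tray straight back under the riser until it is fully home, keeping it down on the bench all the while, and leave the moulds, the cup and the mug where they are.

Things in the scene. Friction and masses are not known exactly. Their poses are not given: they have to be found in the camera images.
- riser: fixed low wooden riser with two round moulds on top: 298 mm wide (y), 170 mm deep (x), 84 mm high, open in front. Origin on the bench, midway across, 80 mm in front of its front edge; x points into the bay. The bay underneath is 270 mm wide between the side panels, 70 mm high, and its back panel lies at x = 220 mm
- tray: loose grey open tray, 135 mm (x) by 260 mm (y), 32 mm high, walls and floor 4 mm, 0.45 kg. Origin: centre of its underside. It starts home under the riser, its origin at x = 150 mm in the riser frame (it meets the back panel at 152 mm; 5 mm of play each side). Black upright pull tab at the middle of its front: 14 mm thick (y), x = -67 to -121 mm, z = 10 to 52 mm
- reject: red open reject box, fixed, 150 mm (x) by 125 mm (y), 50 mm high, walls 4 mm; origin: centre of its underside
- mould_block: pink silicone mould with a white three-armed inlay, 72 by 70 by 26 mm; bystander; origin: centre of its underside
- mould_round: round pink silicone mould, 100 mm across, 30 mm high; bystander; origin: centre of its underside
- mug: blue china mug, 76 mm across, 88 mm high; bystander; origin: centre of its underside
- mixing_cup: white mixing cup, 64 mm across, 60 mm high; bystander; origin: centre of its underside
- clamp_a: spring clamp, black with orange handle sleeves and jaw pads, 100 mm long, 24 mm high lying on its side, 75 g. Origin: centre of underside; x runs along it to the jaws (tip +49 mm, pivot +6 mm); handles point to -x (ends -50 mm), squeezed along y. At x = -36 mm the handles measure 48 mm over the outsides at rest, 32 mm fully squeezed. All six look alike and are firm or weak; some may be absent
- clamp_b: spring clamp, as clamp_a. Squeezed at x = -36 mm, a firm clamp does not yield below 13 N and needs 27 N to close its handles fully (jaws wide open); a weak one yields from about 2 N and is fully squeezed by 7 N. At rest the jaw pads press together with about 15 N (firm) or 2.5 N (weak). This holds for all six; which are weak is known only by squeezing
- clamp_c: spring clamp, as clamp_a: same looks, size and frame; firm or weak, and may be absent
- clamp_d: spring clamp, as clamp_a: same looks, size and frame; firm or weak, and may be absent
- clamp_e: spring clamp, as clamp_a: same looks, size and frame; firm or weak, and may be absent
- clamp_f: spring clamp, as clamp_a: same looks, size and frame; firm or weak, and may be absent
Things that resemble listed ones, but are neither listed nor needed, are in the scene too. Leave any yellow look-alike of the clamp_d alone.

How it is judged (in metres and radians):
On the way, in this order (a step that is already met when the one before it is completed fails the run):
1. the tray is drawn out, at least 70 mm from its home (x of tray in the frame of riser below 0.08 m), for 0.2 s.
2. with the tray still drawn out, every firm clamp lies in it and every weak one in the reject box (((contact force between clamp_a_c3 and spring_a_c3 above 10 N and x of clamp_a in the frame of tray between -0.066 and 0.066 m and y of clamp_a in the frame of tray between -0.128 and 0.128 m and z of clamp_a in the frame of tray between -0.005 and 0.065 m and linear speed of clamp_a below 0.03 m/s) or (contact force between clamp_a_c3 and spring_a_c3 below 10 N and x of clamp_a in the frame of reject between -0.074 and 0.074 m and y of clamp_a in the frame of reject between -0.0615 and 0.0615 m and z of clamp_a in the frame of reject between -0.005 and 0.085 m and linear speed of clamp_a below 0.03 m/s)) and ((contact force between clamp_b_c3 and spring_b_c3 above 10 N and x of clamp_b in the frame of tray between -0.066 and 0.066 m and y of clamp_b in the frame of tray between -0.128 and 0.128 m and z of clamp_b in the frame of tray between -0.005 and 0.065 m and linear speed of clamp_b below 0.03 m/s) or (contact force between clamp_b_c3 and spring_b_c3 below 10 N and x of clamp_b in the frame of reject between -0.074 and 0.074 m and y of clamp_b in the frame of reject between -0.0615 and 0.0615 m and z of clamp_b in the frame of reject between -0.005 and 0.085 m and linear speed of clamp_b below 0.03 m/s)) and ((contact force between clamp_c_c3 and spring_c_c3 above 10 N and x of clamp_c in the frame of tray between -0.066 and 0.066 m and y of clamp_c in the frame of tray between -0.128 and 0.128 m and z of clamp_c in the frame of tray between -0.005 and 0.065 m and linear speed of clamp_c below 0.03 m/s) or (contact force between clamp_c_c3 and spring_c_c3 below 10 N and x of clamp_c in the frame of reject between -0.074 and 0.074 m and y of clamp_c in the frame of reject between -0.0615 and 0.0615 m and z of clamp_c in the frame of reject between -0.005 and 0.085 m and linear speed of clamp_c below 0.03 m/s)) and ((contact force between clamp_d_c3 and spring_d_c3 above 10 N and x of clamp_d in the frame of tray between -0.066 and 0.066 m and y of clamp_d in the frame of tray between -0.128 and 0.128 m and z of clamp_d in the frame of tray between -0.005 and 0.065 m and linear speed of clamp_d below 0.03 m/s) or (contact force between clamp_d_c3 and spring_d_c3 below 10 N and x of clamp_d in the frame of reject between -0.074 and 0.074 m and y of clamp_d in the frame of reject between -0.0615 and 0.0615 m and z of clamp_d in the frame of reject between -0.005 and 0.085 m and linear speed of clamp_d below 0.03 m/s)) and ((contact force between clamp_e_c3 and spring_e_c3 above 10 N and x of clamp_e in the frame of tray between -0.066 and 0.066 m and y of clamp_e in the frame of tray between -0.128 and 0.128 m and z of clamp_e in the frame of tray between -0.005 and 0.065 m and linear speed of clamp_e below 0.03 m/s) or (contact force between clamp_e_c3 and spring_e_c3 below 10 N and x of clamp_e in the frame of reject between -0.074 and 0.074 m and y of clamp_e in the frame of reject between -0.0615 and 0.0615 m and z of clamp_e in the frame of reject between -0.005 and 0.085 m and linear speed of clamp_e below 0.03 m/s)) and ((contact force between clamp_f_c3 and spring_f_c3 above 10 N and x of clamp_f in the frame of tray between -0.066 and 0.066 m and y of clamp_f in the frame of tray between -0.128 and 0.128 m and z of clamp_f in the frame of tray between -0.005 and 0.065 m and linear speed of clamp_f below 0.03 m/s) or (contact force between clamp_f_c3 and spring_f_c3 below 10 N and x of clamp_f in the frame of reject between -0.074 and 0.074 m and y of clamp_f in the frame of reject between -0.0615 and 0.0615 m and z of clamp_f in the frame of reject between -0.005 and 0.085 m and linear speed of clamp_f below 0.03 m/s)) and x of tray in the frame of riser below 0.1 m), for 0.2 s.
At the end, for the whole second after the job is handed in: every firm clamp lies inside the tray and every weak clamp inside the reject box, at rest; the tray stands flat under the riser, fully home to within 10 mm of the back panel (((contact force between clamp_a_c3 and spring_a_c3 above 10 N and x of clamp_a in the frame of tray between -0.066 and 0.066 m and y of clamp_a in the frame of tray between -0.128 and 0.128 m and z of clamp_a in the frame of tray between -0.005 and 0.065 m and linear speed of clamp_a below 0.03 m/s) or (contact force between clamp_a_c3 and spring_a_c3 below 10 N and x of clamp_a in the frame of reject between -0.074 and 0.074 m and y of clamp_a in the frame of reject between -0.0615 and 0.0615 m and z of clamp_a in the frame of reject between -0.005 and 0.085 m and linear speed of clamp_a below 0.03 m/s)) and ((contact force between clamp_b_c3 and spring_b_c3 above 10 N and x of clamp_b in the frame of tray between -0.066 and 0.066 m and y of clamp_b in the frame of tray between -0.128 and 0.128 m and z of clamp_b in the frame of tray between -0.005 and 0.065 m and linear speed of clamp_b below 0.03 m/s) or (contact force between clamp_b_c3 and spring_b_c3 below 10 N and x of clamp_b in the frame of reject between -0.074 and 0.074 m and y of clamp_b in the frame of reject between -0.0615 and 0.0615 m and z of clamp_b in the frame of reject between -0.005 and 0.085 m and linear speed of clamp_b below 0.03 m/s)) and ((contact force between clamp_c_c3 and spring_c_c3 above 10 N and x of clamp_c in the frame of tray between -0.066 and 0.066 m and y of clamp_c in the frame of tray between -0.128 and 0.128 m and z of clamp_c in the frame of tray between -0.005 and 0.065 m and linear speed of clamp_c below 0.03 m/s) or (contact force between clamp_c_c3 and spring_c_c3 below 10 N and x of clamp_c in the frame of reject between -0.074 and 0.074 m and y of clamp_c in the frame of reject between -0.0615 and 0.0615 m and z of clamp_c in the frame of reject between -0.005 and 0.085 m and linear speed of clamp_c below 0.03 m/s)) and ((contact force between clamp_d_c3 and spring_d_c3 above 10 N and x of clamp_d in the frame of tray between -0.066 and 0.066 m and y of clamp_d in the frame of tray between -0.128 and 0.128 m and z of clamp_d in the frame of tray between -0.005 and 0.065 m and linear speed of clamp_d below 0.03 m/s) or (contact force between clamp_d_c3 and spring_d_c3 below 10 N and x of clamp_d in the frame of reject between -0.074 and 0.074 m and y of clamp_d in the frame of reject between -0.0615 and 0.0615 m and z of clamp_d in the frame of reject between -0.005 and 0.085 m and linear speed of clamp_d below 0.03 m/s)) and ((contact force between clamp_e_c3 and spring_e_c3 above 10 N and x of clamp_e in the frame of tray between -0.066 and 0.066 m and y of clamp_e in the frame of tray between -0.128 and 0.128 m and z of clamp_e in the frame of tray between -0.005 and 0.065 m and linear speed of clamp_e below 0.03 m/s) or (contact force between clamp_e_c3 and spring_e_c3 below 10 N and x of clamp_e in the frame of reject between -0.074 and 0.074 m and y of clamp_e in the frame of reject between -0.0615 and 0.0615 m and z of clamp_e in the frame of reject between -0.005 and 0.085 m and linear speed of clamp_e below 0.03 m/s)) and ((contact force between clamp_f_c3 and spring_f_c3 above 10 N and x of clamp_f in the frame of tray between -0.066 and 0.066 m and y of clamp_f in the frame of tray between -0.128 and 0.128 m and z of clamp_f in the frame of tray between -0.005 and 0.065 m and linear speed of clamp_f below 0.03 m/s) or (contact force between clamp_f_c3 and spring_f_c3 below 10 N and x of clamp_f in the frame of reject between -0.074 and 0.074 m and y of clamp_f in the frame of reject between -0.0615 and 0.0615 m and z of clamp_f in the frame of reject between -0.005 and 0.085 m and linear speed of clamp_f below 0.03 m/s)) and x of tray in the frame of riser between 0.142 and 0.165 m and y of tray in the frame of riser between -0.012 and 0.012 m and angle between tray's own z axis and vertical below 0.06 rad and angle between the x axis of tray and the x axis of riser, either way round below 0.08 rad); the robot touches nothing.
It fails at once if the tray is lifted more than 20 mm off the bench (height (world z) of tray above 0.02 m).
It fails at once if a mould, the mug or the mixing cup is pushed more than 40 mm from its place (distance of any of mould_block, mould_round, mug, mixing_cup from where it was at the start of the episode above 0.04 m).
It fails at once if the mug or the cup is tipped over (angle between any of mug, mixing_cup's own z axis and vertical above 0.6 rad).
Of clamp_a, clamp_b, clamp_c, clamp_d, clamp_e, clamp_f only 4 to 6 are there at a start; the rules pass over those that are not, and their reading is None.
At some moment in a run one of clamp_a, clamp_b, clamp_c, clamp_d, clamp_e, clamp_f may be knocked a few centimetres aside while the robot is not near it.
Once in a run the grip may slacken for a moment while it holds something.
It also fails if it takes over 210 s, if anything falls off the work surface, if the arm or the gripper's body presses on something with over 40 N, if the wrist force passes 120 N, or if a joint passes its speed limit or range.

### The arm

A 7-joint arm with a two-finger parallel gripper is mounted at the origin on the work surface. World frame = base frame: x ahead of the robot, y to its left, z up, the work surface at z = 0. Lengths are in m, angles in degrees, forces in N, time in s.
With the tool pointing down it reaches from about 0.425 to 0.875 m from the base axis. Payload 4.7 kg.
Tool frame: the origin (TCP) lies where the fingers leave the gripper's body, on its centre line; the fingertips stand 70 mm ahead of it and the grasp point (between the pads) lies 51 mm ahead of it (env.tip_reach is the distance from the TCP to the fingertips, in m); z points along the fingers, x is the direction in which the jaws open and shut, and the axes are right-handed (so a half turn about z gives the same grasp; the last joint's range is limited). The gripper opens to 87 mm and grips with 3 to 60 N. Pads are 19 mm wide; open, the fingers measure 117 mm over their backs; the gripper's body (75 mm by 190 mm) begins 51 mm behind the grasp point.
Start: joints at [73.917, 18.392, -4.016, 83.108, 1.295, 78.541, -3.26], TCP at [0.189, -0.622, 0.292] pointing down, gripper open.
Joint ranges: [-163.93, 163.93], [-17.29, 119.83], [-79.2, 71.16], [3.27, 140.29], [-89.18, 269.18], [5.43, 117.66], [-154.24, 154.24]. Speed limits (degrees/s): [147.25, 147.25, 180, 180, 180, 180, 180].

### API

Orientations are given as [roll, pitch, yaw] about the fixed x, y, z axes, in that order (R = Rz(yaw) Ry(pitch) Rx(roll)).
In Python, from cell import env, optics, order gives the robot as it stands.
- The arm moves only by the shell command python3 -m creep 'ROWS' [FORCE]. ROWS is JSON, a list of rows, each a list of 7 numbers: the shift along the tool's x, y, z in cm, then the turn, a rotation vector about the tool's x, y, z in rad, then the opening, from 0 (shut) to 1 (fully open). A call has 1 to 20 rows; each row shifts and turns the pose as measured when the row begins, along the tool's axes as they then stand; what a row does not reach is not made up. A row lasts 1/10 s, in which the tool goes at most 50 mm and 8.59 degrees, less where a joint would pass 70% of its speed; a pose out of reach is approached as far as the arm can. A call with a gripper value outside its range is refused whole. The fingers move at their own pace and stop on an object; FORCE is the grip in N (left out, the last holds). Time passes only in rows, so rows that do not move let the fingers close. It gives the time, the measured TCP pose, the force and the opening at its end, in the units of the state.
- env.get_obs(): the state, without advancing time (a new reading comes with each control period).
- optics.read_camera(name): name is "side" or "top"; returns a dict with "frame" (420x560x3 uint8, blue, green, red), "z_map" (420x560 float32, m along the optical axis (not along the pixel's ray), 0 where there is no reading), "fx", "fy", "cx", "cy" (pixels), "distortion" ([k1, k2, p1, p2, k3] as OpenCV has them; the pictures are not rectified), "R" (3x3) and "t" (3): a world point X has camera coordinates R X + t. Camera axes: x right, y down, z forward; pixel columns grow to the right and rows downward; lengths in m; the calibration is good to about 2 mm. A picture is of the moment at which its call begins.
- order.sign_off(): hands the job in, once; it reports no verdict.
The state is a dict: "time_s": time; "qpos": joint angles; "joint_velocities": joint speeds; "effort": joint torques, N m; "tool_pos": TCP position; "tool_rot": TCP orientation; "force": force on the tool from outside, world axes, zero at the start; "wrist_torque": the same for the moment, N m; "grip_width": finger opening in m.
Only numpy, scipy, OpenCV 4.12 (cv2) and the standard library are available. Lean on these libraries where they do the work, as an engineer would, in place of code of your own. Each camera call takes 0.05 s, during which the arm holds its last target. There are 200 camera calls.

## Working session

There is one attempt and no reset: what is moved stays moved. The work goes in short steps, Python scripts to look and compute and a shell command to move; the robot and the scene stay as the last step left them, time stands still between calls to the robot, and variables do not carry over. Pictures are saved under pics/ and viewed, on a budget of 14 in all, crops included, one or two more only if the job needs it, and the job is handed in when it is done.

```bash
ls; mkdir -p pics; cat > h.py <<'E'
import numpy as np, cv2
from cell import env, optics, order
def cam(n):
    c=optics.read_camera(n); c['K']=np.array([[c['fx'],0,c['cx']],[0,c['fy'],c['cy']],[0,0,1.]]); c['D']=np.array(c['distortion'],float); c['R']=np.array(c['R']); c['t']=np.array(c['t']); return c
def plane(c,px,z):
    px=np.asarray(px,float).reshape(-1,1,2)
    u=cv2.undistortPoints(px,c['K'],c['D'])[:,0]
    d=np.c_[u,np.ones(len(u))]@c['R']; o=-c['R'].T@c['t']
    return o+d*((z-o[2])/d[:,2])[:,None]
def depthpts(c,px):
    px=np.asarray(px,int).reshape(-1,2); z=c['z_map'][px[:,1],px[:,0]]
    u=cv2.undistortPoints(px.astype(float).reshape(-1,1,2),c['K'],c['D'])[:,0]
    return (np.c_[u,np.ones(len(u))]*z[:,None]-c['t'])@c['R']
def st():
    o=env.get_obs(); print({k:np.round(o[k],3).tolist() for k in('time_s','qpos','tool_pos','tool_rot','force','grip_width')})
E
python3 - <<'E'
from h import *
st()
for n in('top','side'):
    c=cam(n); cv2.imwrite(f'pics/{n}0.png',c['frame']); print(n,c['fx'],c['cx'],c['cy'],c['D'],-c['R'].T@c['t'],c['R'].round(2).tolist())
E
```

```text
pics
{'time_s': 0.0, 'qpos': [73.916, 18.438, -4.016, 83.174, 1.295, 78.541, -3.26], 'tool_pos': [0.189, -0.622, 0.291], 'tool_rot': [179.994, 0.108, -73.107], 'force': [-0.102, 0.262, -0.727], 'grip_width': 0.087}
top 396.687572395328 271.74044966315415 207.18477279948343 [-0.0989737  0.         0.         0.         0.       ] [0.44312175 0.01456351 1.01478264] [[-0.03, -1.0, 0.01], [-1.0, 0.03, -0.09], [0.09, -0.02, -1.0]]
side 452.4471412821065 281.59576837250074 214.6536948278099 [0.03314869 0.         0.         0.         0.        ] [0.4755431  0.85318574 0.62666534] [[-1.0, -0.06, -0.0], [-0.03, 0.56, -0.83], [0.05, -0.82, -0.56]]
```

View pics/top0.png

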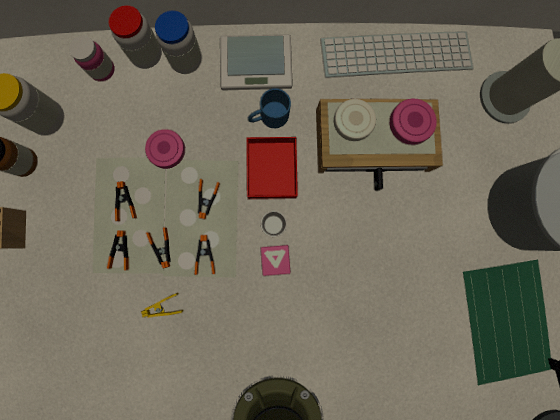

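View pics/side0.png

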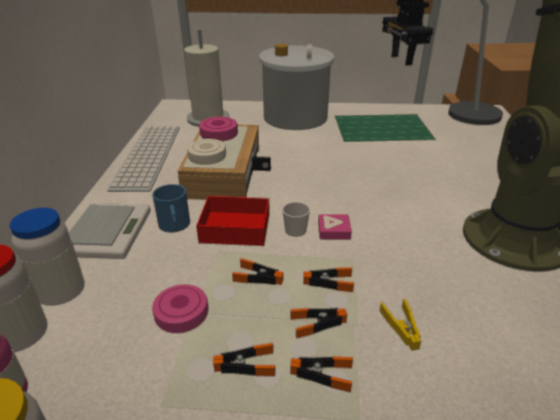

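```bash
cat > clamps.py <<'E'
from h import *
def clamps(c,roi=(85,145,245,285),zt=0.024,verbose=0):
    f=c['frame'];x0,y0,x1,y1=roi
    hsv=cv2.cvtColor(f,cv2.COLOR_BGR2HSV)
    org=cv2.inRange(hsv,(4,140,70),(17,255,255)); blk=cv2.inRange(hsv,(0,0,0),(180,255,55))
    roim=np.zeros_like(org); roim[y0:y1,x0:x1]=255
    m=cv2.morphologyEx((org|blk)&roim,cv2.MORPH_CLOSE,np.ones((3,3)))
    n,l,s,ce=cv2.connectedComponentsWithStats(m)
    out=[]
    for i in range(1,n):
        if s[i,4]<60: continue
        ys,xs=np.nonzero((l==i)&(org>0)); 
        if len(xs)<15: continue
        P=plane(c,np.c_[xs,ys],zt*.8)[:,:2]; 
        ya,xa=np.nonzero(l==i); A=plane(c,np.c_[xa,ya],zt*.8)[:,:2]
        # jaws/handles: kmeans of orange in 3
        _,lab,cen=cv2.kmeans(P.astype(np.float32),3,None,(3,50,1e-5),8,cv2.KMEANS_PP_CENTERS)
        d=[np.linalg.norm(cen[(k+1)%3]-cen[(k+2)%3]) for k in range(3)]
        k=int(np.argmin(d)); jaw=cen[k]; h1,h2=cen[(k+1)%3],cen[(k+2)%3]
        ax=jaw-(h1+h2)/2; L=np.linalg.norm(ax); ax/=L; yaw=np.degrees(np.arctan2(ax[1],ax[0]))
        t=(A-jaw)@ax; lo,hi=t.min(),t.max(); lat=np.array([-ax[1],ax[0]])
        w=(A-jaw)@lat
        org_=(h1+h2)/2*0+jaw+ax*((lo+hi)/2) + lat*0
        handle=(jaw+ax*hi)-ax*0.085   # clamp x=-36
        hm=(h1+h2)/2
        cenl=((hm-jaw)@lat)
        print(f"px {ce[i].round(0)} org {org_.round(4)} squeeze {handle.round(4)} yaw {yaw:.1f} len {(hi-lo):.3f} wid {np.ptp(w):.3f} d {np.round(d,3)}")
        out.append((org_,handle,yaw,ce[i]))
    return out
E
python3 - <<'E'
from clamps import *
c=cam('top'); clamps(c)
f=c['frame']; g=np.hstack([cv2.resize(f[150:325,90:250],None,fx=2.5,fy=2.5,interpolation=2),cv2.resize(f[85:260,240:400],None,fx=2.5,fy=2.5,interpolation=2)])
cv2.imwrite('pics/crop1.png',g); print(g.shape)
hsv=cv2.cvtColor(f,cv2.COLOR_BGR2HSV)
red=cv2.inRange(hsv,(0,150,60),(3,255,255))|cv2.inRange(hsv,(173,170,60),(180,255,255)); 
n,l,s,ce=cv2.connectedComponentsWithStats(red)
for i in range(1,n):
    if s[i,4]>800:
        cn,_=cv2.findContours((l==i).astype(np.uint8),0,1); r=cv2.minAreaRect(cn[0]); b=cv2.boxPoints(r); print('red',r, plane(c,b,0.05)[:,:2].round(4).tolist())
wood=cv2.inRange(hsv,(8,70,60),(25,255,255)); wood[:,:300]=0;wood[:,460:]=0;wood[190:]=0;wood[:90]=0
cn,_=cv2.findContours(wood,0,1); cn=max(cn,key=cv2.contourArea)
b=cv2.boxPoints(cv2.minAreaRect(cn)); print('wood',b.round(1).tolist(),plane(c,b,.084)[:,:2].round(4).tolist(),plane(c,b,.0)[:,:2].round(4).tolist())
blk=cv2.inRange(hsv,(0,0,0),(180,255,45)); blk[:,:365]=0; blk[:,392:]=0; blk[:168]=0; blk[195:]=0
ys,xs=np.nonzero(blk); P=plane(c,np.c_[xs,ys],.052)[:,:2]; print('tab',xs.min(),xs.max(),ys.min(),ys.max(),P.min(0),P.max(0),P.mean(0))
D=depthpts(c,np.c_[xs,ys]); D=D[(D[:,2]>.03)&(D[:,2]<.1)]; print(np.median(D,0),D.min(0),D.max(0))
yy,xx=np.mgrid[95:175:1,310:450:1]; D=depthpts(c,np.c_[xx.ravel(),yy.ravel()]); T=D[abs(D[:,2]-.084)<.006]; print('riser top',np.percentile(T,[.5,99.5],axis=0).round(4)); r=cv2.minAreaRect(T[:,:2].astype(np.float32)); print(r)
E
```

```text
px [205. 200.] org [0.5632 0.165 ] squeeze [0.5985 0.1568] yaw 166.9 len 0.098 wid 0.050 d [0.042 0.077 0.078]
px [123. 200.] org [0.5665 0.3791] squeeze [0.531  0.3737] yaw 8.6 len 0.098 wid 0.053 d [0.041 0.077 0.078]
px [161. 249.] org [0.4419 0.281 ] squeeze [0.4772 0.2902] yaw -165.3 len 0.097 wid 0.052 d [0.075 0.041 0.078]
px [119. 249.] org [0.4416 0.3883] squeeze [0.4055 0.3917] yaw -5.3 len 0.097 wid 0.055 d [0.042 0.077 0.077]
px [204. 253.] org [0.4243 0.1708] squeeze [0.3876 0.1704] yaw 0.6 len 0.097 wid 0.048 d [0.042 0.077 0.076]
(438, 800, 3)
red ((272.0, 166.5), (59.0, 50.0), 90.0) [[0.712, 0.0543], [0.7088, -0.0703], [0.5604, -0.0648], [0.5638, 0.0577]]
wood [[319.0, 99.0], [442.0, 99.0], [442.0, 167.0], [319.0, 167.0]] [[0.7939, -0.125], [0.7915, -0.4361], [0.6182, -0.4206], [0.6246, -0.1173]] [[0.8256, -0.1376], [0.8229, -0.4767], [0.634, -0.4599], [0.641, -0.1292]]
tab 365 391 168 190 [ 0.56975257 -0.30261383] [ 0.62500756 -0.23647093] [ 0.60278061 -0.26741894]
[ 0.60053846 -0.26826768  0.05143956] [ 0.57302569 -0.29574052  0.03019973] [ 0.62680237 -0.24977945  0.05697995]
riser top [[ 0.6239 -0.4218  0.08  ]
 [ 0.7928 -0.1255  0.0895]]
((0.7088083028793335, -0.27476412057876587), (0.2991197407245636, 0.17234882712364197), 89.19573974609375)
```

View pics/crop1.png

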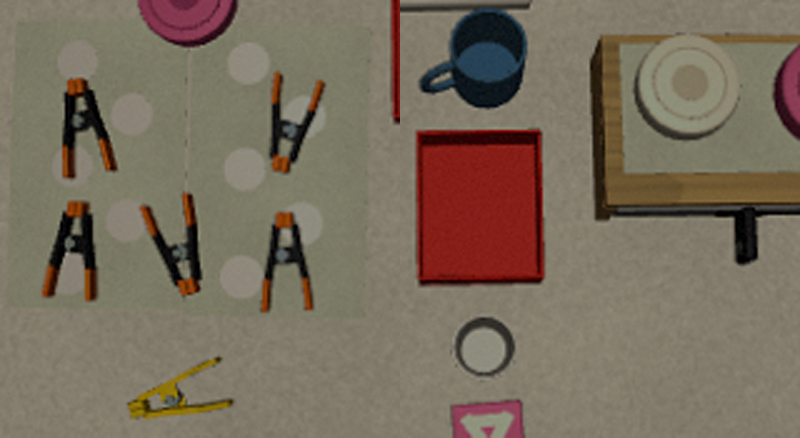

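```bash
cat > go.py <<'E'
# usage: go.py x y z yaw : prints turn about tool z, then tool-frame shift (cm) after the turn
import sys; from h import *
from scipy.spatial.transform import Rotation as Ro
def go(x,y,z,yaw):
    o=env.get_obs(); p=np.array(o['tool_pos']); R=Ro.from_euler('xyz',o['tool_rot'],degrees=True)
    G=Ro.from_euler('xyz',[180,0,yaw],degrees=True); rv=(R.inv()*G).as_rotvec()
    print('turn',rv.round(3),'shift cm',(G.inv().apply(np.array([x,y,z])-p)*100).round(2))
if __name__=='__main__': st(); go(*map(float,sys.argv[1:5]))
E
python3 -m creep '[[0,0,0,0,0,0.14,1],[0,0,0,0,0,0.14,1],[0,0,0,0,0,0.03,1],[-3.5,-4,0,0,0,0,1],[-3.5,-4,0,0,0,0,1],[-3.5,-4,0,0,0,0,1],[-3.5,-4,0,0,0,0,1],[-3.5,-4,0,0,0,0,1],[-3.5,-4,0,0,0,0,1],[-3.5,-4,0,0,0,0,0.5],[-3.5,-4,0,0,0,0,0.5],[-3.5,-4,0,0,0,0,0.5]]' 40; python3 go.py 0.583 -0.269 0.091 -91
```

```text
time_s: 1.35
tool_pos: [0.5339, -0.3386, 0.2851]
tool_rot: [179.5, 0.1, -92.8]
force: [-0.2, -0.1, -0.4]
grip_width: 0.0709
{'time_s': 1.35, 'qpos': [42.63, 17.512, -15.858, 85.614, 4.905, 78.087, -66.436], 'tool_pos': [0.534, -0.339, 0.285], 'tool_rot': [179.474, 0.15, -92.849], 'force': [-0.195, -0.068, -0.418], 'grip_width': 0.071}
turn [ 0.009  0.003 -0.032] shift cm [-7.04 -4.79 19.41]
```

```bash
python3 -m creep '[[0,0,0,0.009,0.003,-0.032,0.5],[-3.5,-2.4,3,0,0,0,0.5],[-3.5,-2.4,3,0,0,0,0.5],[0,0,3,0,0,0,0.45],[0,0,3,0,0,0,0.45],[0,0,0,0,0,0,0.45]]' 40; python3 go.py 0.583 -0.269 0.091 -91
python3 - <<'E'
from h import *
c=cam('top'); f=c['frame']; cv2.imwrite('pics/tab.png',cv2.resize(f[80:240,290:450],None,fx=2.5,fy=2.5,interpolation=2))
E
```

```text
time_s: 1.95
tool_pos: [0.5862, -0.2632, 0.1667]
tool_rot: [-179.7, 0.3, -89.8]
force: [-0.6, 0.7, -1.6]
grip_width: 0.04
{'time_s': 1.95, 'qpos': [36.441, 23.368, -18.229, 92.282, 7.441, 65.424, -73.296], 'tool_pos': [0.586, -0.263, 0.167], 'tool_rot': [-179.723, 0.286, -89.826], 'force': [-0.644, 0.669, -1.63], 'grip_width': 0.04}
turn [-0.005  0.005  0.02 ] shift cm [0.59 0.31 7.57]
```

```bash
python3 - <<'E'
from h import *
c=cam('side'); cv2.imwrite('pics/tab2.png',cv2.resize(c['frame'][80:240,140:340],None,fx=3,fy=3,interpolation=2))
E
```

```text
(no output)
```

View pics/tab2.png

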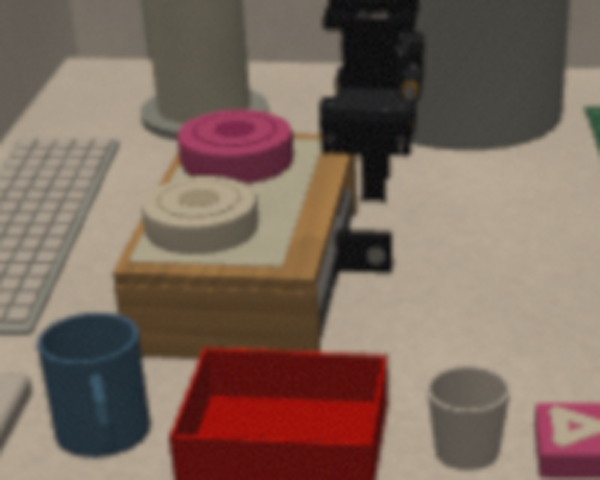

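```bash
python3 -m creep '[[0.3,0.4,2,-0.005,0.005,0.02,0.45],[0.3,0.3,2,0,0,0,0.45],[0,0,2,0,0,0,0.45],[0,0,1.5,0,0,0,0.45],[0,0,0,0,0,0,0.45]]' 40; python3 go.py 0.579 -0.269 0.091 -91
```

```text
time_s: 2.55
tool_pos: [0.587, -0.2793, 0.1073]
tool_rot: [-178.6, -0.8, -91.5]
force: [-0.1, 0.1, -0.4]
grip_width: 0.0395
{'time_s': 2.55, 'qpos': [36.413, 26.726, -16.959, 94.996, 9.261, 58.033, -75.017], 'tool_pos': [0.587, -0.279, 0.107], 'tool_rot': [-178.619, -0.825, -91.482], 'force': [-0.088, 0.134, -0.415], 'grip_width': 0.039}
turn [-0.024 -0.015 -0.008] shift cm [-1.02  0.82  1.63]
```

```bash
python3 -m creep '[[-0.5,0.4,0,-0.024,-0.015,-0.008,0.45],[-0.5,0.4,0,0,0,0,0.45],[0,0,0,0,0,0,0.45]]' 40; python3 go.py 0.579 -0.269 0.091 -91
```

```text
time_s: 2.85
tool_pos: [0.581, -0.2708, 0.1117]
tool_rot: [-179.7, -0.1, -91.1]
force: [-0.0, 0.3, 0.1]
grip_width: 0.0389
{'time_s': 2.85, 'qpos': [36.376, 26.205, -17.322, 95.203, 8.786, 59.577, -74.797], 'tool_pos': [0.581, -0.271, 0.112], 'tool_rot': [-179.678, -0.13, -91.11], 'force': [-0.038, 0.349, 0.119], 'grip_width': 0.039}
turn [-0.006 -0.002 -0.002] shift cm [-0.18  0.2   2.07]
```

Down the rest, then grip the tab.

```bash
python3 -m creep '[[-0.1,0.1,1,-0.006,0,0,0.45],[-0.1,0.1,1,0,0,0,0.45],[0,0,0,0,0,0,0.45]]' 40; python3 go.py 0.579 -0.269 0.091 -91; python3 -m creep '[[0,0,0,0,0,0,0.1],[0,0,0,0,0,0,0.1],[0,0,0,0,0,0,0.1],[0,0,0,0,0,0,0.1]]' 40;python3 go.py 0.403 -0.266 0.091 -91
```

```text
time_s: 3.15
tool_pos: [0.5799, -0.2693, 0.0923]
tool_rot: [-179.8, -0.3, -91.1]
force: [-0.4, 0.3, -0.2]
grip_width: 0.0391
{'time_s': 3.15, 'qpos': [35.997, 27.328, -17.052, 96.105, 9.397, 57.698, -75.389], 'tool_pos': [0.58, -0.269, 0.092], 'tool_rot': [-179.827, -0.269, -91.124], 'force': [-0.412, 0.328, -0.241], 'grip_width': 0.039}
turn [-0.003 -0.005 -0.002] shift cm [-0.03  0.09  0.13]
time_s: 3.55
tool_pos: [0.5796, -0.2696, 0.0915]
tool_rot: [-179.9, -0.3, -91.1]
force: [-0.1, -1.6, -1.1]
grip_width: 0.0153
{'time_s': 3.55, 'qpos': [36.004, 27.393, -17.039, 96.115, 9.438, 57.674, -75.396], 'tool_pos': [0.58, -0.27, 0.091], 'tool_rot': [-179.878, -0.274, -91.128], 'force': [-0.072, -1.596, -1.111], 'grip_width': 0.015}
turn [-0.002 -0.005 -0.002] shift cm [-0.05 17.66  0.05]
```

```bash
python3 -m creep '[[0,1,0,0,0,0,0.1],[0,1,0,0,0,0,0.1],[0,1,0,0,0,0,0.1],[0,1,0,0,0,0,0.1],[0,1,0,0,0,0,0.1],[0,1,0,0,0,0,0.1]]' 40; python3 go.py 0.403 -0.266 0.091 -91
```

```text
time_s: 4.15
tool_pos: [0.5163, -0.2674, 0.0915]
tool_rot: [-179.7, -0.2, -91.1]
force: [1.4, -0.3, -1.1]
grip_width: 0.0135
{'time_s': 4.15, 'qpos': [39.544, 21.267, -17.416, 104.792, 7.76, 54.697, -72.304], 'tool_pos': [0.516, -0.267, 0.092], 'tool_rot': [-179.68, -0.232, -91.092], 'force': [1.401, -0.344, -1.053], 'grip_width': 0.014}
turn [-0.006 -0.004 -0.002] shift cm [ 0.06 11.33  0.05]
```

```bash
python3 -m creep '[[0,1.1,0,0,0,0,0.1],[0,1.1,0,0,0,0,0.1],[0,1.1,0,0,0,0,0.1],[0,1.1,0,0,0,0,0.1],[0,1.1,0,0,0,0,0.1],[0,1.1,0,0,0,0,0.1],[0,1.1,0,0,0,0,0.1],[0,1.1,0,0,0,0,0.1],[0,1,0,0,0,0,0.1],[0,0.8,0,0,0,0,0.1],[0,0,0,0,0,0,0.1]]' 40; python3 go.py 0.403 -0.266 0.091 -91
```

```text
time_s: 5.25
tool_pos: [0.399, -0.2653, 0.0915]
tool_rot: [-179.7, -0.3, -91.2]
force: [0.7, 0.3, -0.4]
grip_width: 0.0137
{'time_s': 5.25, 'qpos': [46.246, 10.127, -16.89, 118.805, 3.87, 51.153, -64.011], 'tool_pos': [0.399, -0.265, 0.091], 'tool_rot': [-179.682, -0.268, -91.208], 'force': [0.677, 0.346, -0.447], 'grip_width': 0.014}
turn [-0.006 -0.005 -0.004] shift cm [ 0.06 -0.4   0.05]
```

```bash
python3 -m creep '[[0,0,0,0,0,0,0.45],[0,0,0,0,0,0,0.45],[0,0,-3,0,0,0,0.5],[0,0,-4,0,0,0,0.8],[0,-3,-4,0,0,0,0.8],[-5,-3,-3,0,0,0,0.8],[-5,-3,0,0,0,0,0.8],[-5,-3,0,0,0,0,0.8],[-5,-3,0,0,0,0,0.8],[-5,-1,0,0,0,0,0.8],[-5,-1,0,0,0,0,0.8],[-5,0,0,0,0,0,0.8]]' 10
python3 - <<'E'
from clamps import *
st(); c=cam('top'); clamps(c); cv2.imwrite('pics/top1.png',c['frame'])
yy,xx=np.mgrid[150:290,290:450]; D=depthpts(c,np.c_[xx.ravel(),yy.ravel()]); T=D[(abs(D[:,2]-.032)<.005)&(D[:,0]<.61)]; r=cv2.minAreaRect(T[:,:2].astype(np.float32)); print(len(T),r,np.percentile(T,[1,99],axis=0).round(3))
E
```

```text
time_s: 6.45
tool_pos: [0.5637, 0.0449, 0.228]
tool_rot: [-179.7, -0.3, -92.3]
force: [1.3, -0.6, 0.2]
grip_width: 0.0694
{'time_s': 6.45, 'qpos': [21.322, 12.875, -32.6, 99.467, 7.759, 69.605, -105.617], 'tool_pos': [0.564, 0.045, 0.228], 'tool_rot': [-179.721, -0.321, -92.305], 'force': [1.298, -0.62, 0.156], 'grip_width': 0.069}
px [225. 219.] org [0.5024 0.145 ] squeeze [0.5402 0.1974] yaw 54.2 len 0.299 wid 0.262 d [0.008 0.009 0.01 ]
px [123. 200.] org [0.5666 0.3781] squeeze [0.5312 0.3728] yaw 8.5 len 0.098 wid 0.055 d [0.042 0.078 0.08 ]
px [161. 250.] org [0.4422 0.2803] squeeze [0.4773 0.2897] yaw -165.0 len 0.097 wid 0.051 d [0.04  0.075 0.077]
px [119. 249.] org [0.4416 0.3879] squeeze [0.4054 0.3913] yaw -5.3 len 0.097 wid 0.055 d [0.077 0.042 0.076]
px [204. 253.] org [0.4243 0.1708] squeeze [0.3876 0.1704] yaw 0.6 len 0.097 wid 0.050 d [0.077 0.042 0.077]
623 ((0.4879523813724518, -0.2683093547821045), (0.26257044076919556, 0.1876910924911499), 89.29405975341797) [[ 0.407 -0.399  0.027]
 [ 0.583 -0.137  0.037]]
```

View pics/top1.png

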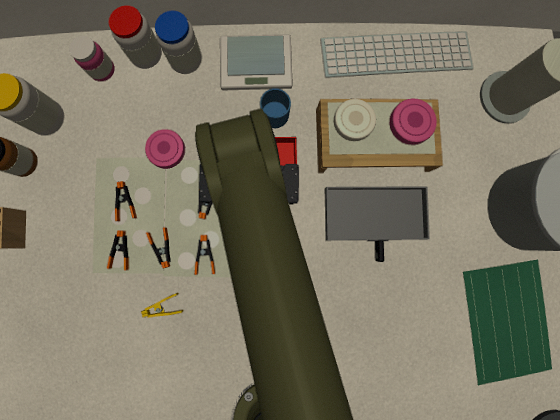

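```bash
python3 go.py 0.598 0.157 0.073 -103; python3 -m creep '[[0,0,0,0,0,0.1,0.8],[-4,-0.7,3,0,0,0.09,0.8],[-4,-0.7,3,0,0,0,0.8],[-2,0,3,0,0,0,0.8],[0,0,0,0,0,0,0.8]]' 10; python3 go.py 0.598 0.157 0.073 -103
```

```text
{'time_s': 6.5, 'qpos': [20.905, 12.886, -33.226, 99.488, 7.447, 69.55, -105.829], 'tool_pos': [0.562, 0.057, 0.228], 'tool_rot': [-179.732, 0.108, -91.594], 'force': [0.417, 8.98, 1.699], 'grip_width': 0.07}
turn [-0.004  0.002  0.199] shift cm [-10.58  -1.22  15.54]
time_s: 7.0
tool_pos: [0.5961, 0.1575, 0.1387]
tool_rot: [-179.6, 0.2, -102.5]
force: [-0.8, 0.0, -1.5]
grip_width: 0.0693
{'time_s': 7.0, 'qpos': [9.2, 24.271, -32.663, 97.344, 14.562, 62.221, -130.403], 'tool_pos': [0.596, 0.157, 0.139], 'tool_rot': [-179.633, 0.2, -102.491], 'force': [-0.791, 0.002, -1.541], 'grip_width': 0.069}
turn [-0.006  0.004  0.009] shift cm [ 0.01 -0.2   6.57]
```

```bash
python3 -m creep '[[0,-0.1,3,-0.006,0.004,0.009,0.8],[0,-0.1,2.5,0,0,0,0.8],[0,0,1,0,0,0,0.8],[0,0,0,0,0,0,0.8]]' 10; python3 go.py 0.598 0.157 0.073 -103; for i in 1 2 3; do python3 -m creep '[[0,0,0,0,0,0,0.2],[0,0,0,0,0,0,0.2]]' 9|tail -2; done; python3 go.py 0.598 0.157 0.073 -103
```

```text
time_s: 7.4
tool_pos: [0.6007, 0.1544, 0.0749]
tool_rot: [-179.8, -0.1, -103.0]
force: [0.9, 0.4, 0.5]
grip_width: 0.0694
{'time_s': 7.4, 'qpos': [7.767, 29.09, -30.848, 99.014, 17.604, 56.637, -132.708], 'tool_pos': [0.601, 0.154, 0.075], 'tool_rot': [-179.82, -0.117, -103.039], 'force': [0.948, 0.395, 0.511], 'grip_width': 0.069}
turn [-0.003 -0.002 -0.001] shift cm [-0.19  0.33  0.19]
force: [-0.5, -0.3, 0.0]
grip_width: 0.0605
force: [0.4, -0.3, -0.9]
grip_width: 0.0503
force: [0.5, -0.3, 0.3]
grip_width: 0.0501
{'time_s': 8.0, 'qpos': [7.95, 28.651, -30.895, 98.769, 17.538, 56.811, -132.608], 'tool_pos': [0.604, 0.153, 0.081], 'tool_rot': [-179.351, -0.002, -103.178], 'force': [0.462, -0.341, 0.315], 'grip_width': 0.05}
turn [-0.011 -0.    -0.003] shift cm [-0.25  0.67  0.82]
```

```bash
python3 -m creep '[[-0.1,0.3,0.3,-0.01,0,0,0.75],[-0.1,0.3,0.4,0,0,0,0.75],[0,0,0,0,0,0,0.2],[0,0,0,0,0,0,0.2],[0,0,0,0,0,0,0.2],[0,0,0,0,0,0,0.2]]' 12;  python3 go.py 0.598 0.157 0.073 -103;python3 -m creep '[[0,0,-3,0,0,0,0.2],[0,0,-3,0,0,0,0.2],[0,0,-3,0,0,0,0.2]]' 12;  python3 go.py 0.55 -0.36 0.16 -91
```

```text
time_s: 8.6
tool_pos: [0.5979, 0.157, 0.0733]
tool_rot: [180.0, -0.0, -103.1]
force: [-0.3, -0.6, 0.1]
grip_width: 0.0489
{'time_s': 8.6, 'qpos': [7.679, 29.074, -30.956, 99.287, 17.453, 56.478, -132.977], 'tool_pos': [0.598, 0.157, 0.073], 'tool_rot': [180.0, -0.006, -103.14], 'force': [-0.261, -0.594, 0.096], 'grip_width': 0.049}
turn [ 0.    -0.    -0.002] shift cm [-0.   -0.01  0.03]
time_s: 8.9
tool_pos: [0.5945, 0.1556, 0.1598]
tool_rot: [179.4, -0.3, -103.1]
force: [1.6, -0.0, -0.8]
grip_width: 0.0489
{'time_s': 8.9, 'qpos': [9.521, 23.433, -32.971, 95.773, 13.609, 65.566, -130.236], 'tool_pos': [0.594, 0.156, 0.16], 'tool_rot': [179.363, -0.281, -103.125], 'force': [1.605, -0.018, -0.825], 'grip_width': 0.049}
turn [ 0.012 -0.004 -0.212] shift cm [ 5.163e+01  3.550e+00 -2.000e-02]
```

```bash
python3 -m creep '[[0,0,-2,0.01,0,-0.1,0.2],[0,0,-1.5,0,0,-0.1,0.2],[4.7,0.3,0,0,0,0,0.2],[4.7,0.3,0,0,0,0,0.2],[4.7,0.3,0,0,0,0,0.2],[4.7,0.3,0,0,0,0,0.2],[4.7,0.3,0,0,0,0,0.2],[4.7,0.3,0,0,0,0,0.2],[4.7,0.3,0,0,0,0,0.2],[4.7,0.3,0,0,0,0,0.2],[4.7,0.3,0,0,0,0,0.2],[4.5,0.3,0,0,0,0,0.2],[0,0,0,0,0,0,0.2]]' 12;  python3 go.py 0.552 -0.345 0.08 -91
```

```text
time_s: 10.2
tool_pos: [0.5571, -0.3264, 0.2024]
tool_rot: [-179.3, -0.2, -90.8]
force: [-1.1, -0.2, -1.1]
grip_width: 0.0489
{'time_s': 10.2, 'qpos': [46.2, 22.223, -22.934, 90.111, 8.972, 68.784, -69.125], 'tool_pos': [0.557, -0.326, 0.202], 'tool_rot': [-179.299, -0.187, -90.772], 'force': [-1.14, -0.179, -1.135], 'grip_width': 0.049}
turn [-0.012 -0.003  0.004] shift cm [ 1.87  0.48 12.24]
```

```bash
python3 -m creep '[[1.0,0.3,3,-0.01,0,0,0.2],[0.8,0.2,3,0,0,0,0.2],[0,0,3,0,0,0,0.2],[0,0,0,0,0,0,0.2]]' 12;  python3 go.py 0.552 -0.345 0.08 -91
```

```text
time_s: 10.6
tool_pos: [0.5518, -0.3486, 0.1106]
tool_rot: [-179.8, -0.3, -91.1]
force: [-0.7, -0.7, -1.3]
grip_width: 0.0486
{'time_s': 10.6, 'qpos': [46.502, 28.092, -21.319, 93.31, 11.508, 60.412, -69.297], 'tool_pos': [0.552, -0.349, 0.111], 'tool_rot': [-179.759, -0.269, -91.12], 'force': [-0.746, -0.735, -1.291], 'grip_width': 0.049}
turn [-0.004 -0.005 -0.002] shift cm [-0.36 -0.01  3.06]
```

Next: place it, then go to T (handles toward −x, at 0.388, 0.170).

```bash
python3 -m creep '[[-0.3,0,1.5,0,0,0,0.2],[0,0,1.3,0,0,0,0.2],[0,0,0,0,0,0,0.2],[0,0,0,0,0,0,0.64],[0,0,0,0,0,0,0.64],[0,0,-1,0,0,0,0.64],[0,0,-3,0,0,0,0.64],[0,0,-4,0,0,0,0.8],[0,0,-4,0,0,0,0.8],[-4.8,0,-1,0,0,0,0.8],[-4.8,0,0,0,0,0,0.8],[-4.8,0,0,0,0,0,0.8],[-4.8,1,0,0,0,0,0.8],[-4.8,1,0,0,0,0,0.8],[-4.8,2,0,0,0,0,0.8],[-4.8,2,0,0,0,0,0.8],[-4.8,2,0,0,0,0,0.8],[-4.8,3,0,0,0,0,0.8],[-4.8,3,0,0,0,0,0.8]]' 12;  python3 go.py 0.391 0.1705 0.073 -89.4
```

```text
time_s: 12.5
tool_pos: [0.4424, 0.1213, 0.2314]
tool_rot: [-177.2, -1.3, -91.7]
force: [0.8, 0.8, 0.5]
grip_width: 0.0697
{'time_s': 12.5, 'qpos': [23.707, -3.368, -41.95, 113.888, -0.081, 66.454, -109.881], 'tool_pos': [0.442, 0.121, 0.231], 'tool_rot': [-177.224, -1.31, -91.707], 'force': [0.824, 0.753, 0.495], 'grip_width': 0.07}
turn [-0.048 -0.024 -0.04 ] shift cm [-4.97  5.09 15.84]
```

```bash
python3 - <<'E'
from clamps import *
c=cam('top'); print('tray');clamps(c,(318,175,435,250),.028); print('paper'); clamps(c)
E
```

```text
tray
px [396. 207.] org [ 0.5123 -0.3461] squeeze [ 0.5325 -0.3466] yaw 178.4 len 0.130 wid 0.263 d [0.079 0.041 0.076]
paper
px [122. 199.] org [0.5666 0.3785] squeeze [0.5311 0.3732] yaw 8.5 len 0.098 wid 0.055 d [0.078 0.041 0.079]
px [184. 249.] org [0.4987 0.2684] squeeze [0.5357 0.1836] yaw -66.4 len 0.355 wid 0.231 d [0.081 0.123 0.076]
```

```bash
python3 -m creep '[[-2.5,2.5,3,-0.048,-0.024,-0.04,0.8],[-2.5,2.2,3,0,0,0,0.8],[0,0,3,0,0,0,0.8],[0,0,3,0,0,0,0.8],[0,0,0,0,0,0,0.8]]' 12;  python3 go.py 0.392 0.1705 0.073 -89.4
```

```text
time_s: 13.05
tool_pos: [0.3962, 0.1832, 0.1175]
tool_rot: [-179.0, 0.0, -88.0]
force: [0.2, -0.6, -0.6]
grip_width: 0.0695
{'time_s': 13.05, 'qpos': [18.139, 4.607, -47.481, 122.557, 4.761, 53.569, -120.067], 'tool_pos': [0.396, 0.183, 0.118], 'tool_rot': [-179.045, 0.002, -88.039], 'force': [0.205, -0.631, -0.567], 'grip_width': 0.07}
turn [-0.017  0.     0.024] shift cm [1.27 0.43 4.45]
```

```bash
python3 -m creep '[[0.6,0.2,1,-0.017,0,0.024,0.8],[0.3,0.2,1,0,0,0,0.8],[0,0,0,0,0,0,0.8]]' 10;  python3 go.py 0.392 0.1705 0.073 -89.4
```

```text
time_s: 13.35
tool_pos: [0.3955, 0.1735, 0.1001]
tool_rot: [-179.7, 0.0, -89.6]
force: [-0.5, 0.3, 0.1]
grip_width: 0.0698
{'time_s': 13.35, 'qpos': [18.279, 6.41, -46.718, 123.539, 6.045, 51.976, -121.592], 'tool_pos': [0.395, 0.174, 0.1], 'tool_rot': [-179.747, 0.024, -89.618], 'force': [-0.503, 0.345, 0.121], 'grip_width': 0.07}
turn [-0.004  0.    -0.004] shift cm [0.3  0.35 2.71]
```

```bash
python3 -m creep '[[0.3,0.3,1.3,-0.004,0,-0.004,0.8],[0,0,1.3,0,0,0,0.8],[0,0,0,0,0,0,0.2],[0,0,0,0,0,0,0.2],[0,0,0,0,0,0,0.2],[0,0,0,0,0,0,0.2],[0,0,0,0,0,0,0.2],[0,0,0,0,0,0,0.2]]' 10;  python3 go.py 0.392 0.1705 0.073 -89.4
```

```text
time_s: 14.15
tool_pos: [0.395, 0.1695, 0.0752]
tool_rot: [-179.7, 0.0, -89.5]
force: [0.5, -0.8, -0.2]
grip_width: 0.0329
{'time_s': 14.15, 'qpos': [17.544, 9.128, -46.071, 124.867, 8.921, 48.806, -123.528], 'tool_pos': [0.395, 0.169, 0.075], 'tool_rot': [-179.66, 0.02, -89.5], 'force': [0.471, -0.795, -0.177], 'grip_width': 0.033}
turn [-0.006  0.    -0.002] shift cm [-0.1   0.3   0.22]
```

```bash
python3 -m creep '[[0,0,-3,-0.006,0,0,0.1],[0,0,-4,0,0,0.02,0.1],[0,0,-5,0,0,0.01,0.1],[3,-4,-1,0,0,0,0.1],[3,-4,0,0,0,0,0.1],[3,-4,0,0,0,0,0.1],[3,-4,0,0,0,0,0.1],[2,-4,0,0,0,0,0.1],[0,0,0,0,0,0,0.1]]' 15;  python3 go.py 0.607 0.012 0.083 -91.5
```

```text
time_s: 15.05
tool_pos: [0.5963, 0.0222, 0.2166]
tool_rot: [-179.2, -0.5, -91.1]
force: [-0.7, -0.5, -1.7]
grip_width: 0.0326
{'time_s': 15.05, 'qpos': [26.674, 18.066, -37.782, 96.077, 12.451, 69.244, -105.123], 'tool_pos': [0.596, 0.022, 0.217], 'tool_rot': [-179.219, -0.543, -91.07], 'force': [-0.72, -0.528, -1.69], 'grip_width': 0.033}
turn [-0.014 -0.009  0.008] shift cm [ 0.99 -1.09 13.36]
```

```bash
python3 -m creep '[[0.5,-0.5,3,-0.014,-0.009,0.008,0.1],[0.4,-0.5,3,0,0,0,0.1],[0,0,3,0,0,0,0.1],[0,0,0,0,0,0,0.1]]' 15;  python3 go.py 0.607 0.012 0.083 -91.5
python3 - <<'E'
from h import *
c=cam('side'); cv2.imwrite('pics/rej1.png',cv2.resize(c['frame'][100:300,140:400],None,fx=2.3,fy=2.3,interpolation=2))
E
```

```text
time_s: 15.45
tool_pos: [0.608, 0.0116, 0.1239]
tool_rot: [180.0, 0.1, -91.7]
force: [-0.5, 0.6, -1.1]
grip_width: 0.0329
{'time_s': 15.45, 'qpos': [25.353, 25.255, -35.56, 98.812, 16.318, 61.217, -107.283], 'tool_pos': [0.608, 0.012, 0.124], 'tool_rot': [179.964, 0.106, -91.724], 'force': [-0.515, 0.626, -1.139], 'grip_width': 0.033}
turn [ 0.001  0.002 -0.004] shift cm [-0.04  0.1   4.09]
```

View pics/rej1.png

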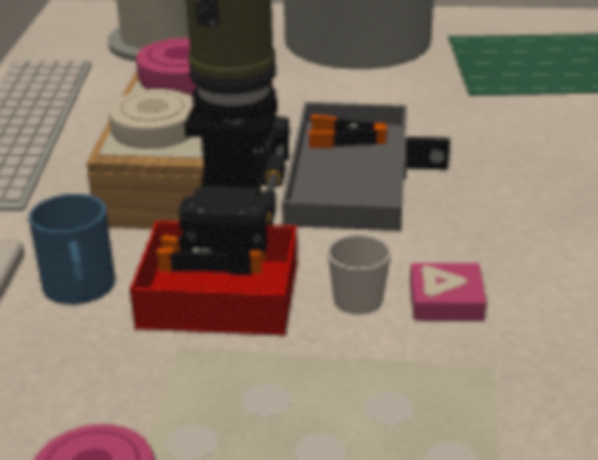

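```bash
python3 -m creep '[[0,0,2,0,0,0,0.1],[0,0,2,0,0,0,0.1],[0,0,0,0,0,0,0.1],[0,0,0,0,0,0,0.67],[0,0,0,0,0,0,0.67],[0,0,-1,0,0,0,0.67],[0,0,-4,0,0,0,0.67],[0,0,-4,0,0,0,0.8],[-4,1.8,-2,0,0,-0.14,0.8],[-4,1.8,0,0,0,-0.13,0.8],[-4,1.5,0,0,0,0,0.8],[-4,1,0,0,0,0,0.8],[-4,1,0,0,0,0,0.8],[-4,1,0,0,0,0,0.8]]' 15;  python3 go.py 0.477 0.290 0.073 -75.2
python3 - <<'E'
from clamps import *
c=cam('top'); print('reject');clamps(c,(240,130,305,205),.028); print('paper'); clamps(c)
E
```

```text
time_s: 16.9
tool_pos: [0.4953, 0.2388, 0.2259]
tool_rot: [-177.5, -0.7, -76.3]
force: [0.3, 0.3, 1.5]
grip_width: 0.0696
{'time_s': 16.9, 'qpos': [14.454, 12.128, -48.462, 102.771, 11.385, 67.348, -113.697], 'tool_pos': [0.495, 0.239, 0.226], 'tool_rot': [-177.493, -0.65, -76.282], 'force': [0.291, 0.269, 1.49], 'grip_width': 0.07}
turn [-0.044 -0.012 -0.019] shift cm [-5.42  0.46 15.29]
reject
px [264. 169.] org [0.6353 0.0136] squeeze [0.602  0.0144] yaw -1.3 len 0.103 wid 0.051 d [0.078 0.042 0.078]
paper
px [140. 228.] org [0.5214 0.3316] squeeze [0.5982 0.3787] yaw 31.5 len 0.350 wid 0.275 d [0.064 0.175 0.236]
```

```bash
python3 -m creep '[[-2.7,0.2,3,-0.044,-0.012,-0.019,0.8],[-2.6,0.2,3,0,0,0,0.8],[0,0,3,0,0,0,0.8],[0,0,2,0,0,0,0.8],[0,0,0,0,0,0,0.8]]' 10;  python3 go.py 0.477 0.290 0.073 -75.2
python3 - <<'E'
from h import *
c=cam('side'); cv2.imwrite('pics/r1.png',cv2.resize(c['frame'][180:420,160:460],None,fx=2,fy=2,interpolation=2))
E
```

```text
time_s: 17.45
tool_pos: [0.476, 0.3068, 0.1246]
tool_rot: [-179.1, 0.3, -74.1]
force: [-0.7, 0.0, -0.5]
grip_width: 0.0695
{'time_s': 17.45, 'qpos': [4.719, 22.78, -47.418, 105.266, 19.46, 59.325, -124.355], 'tool_pos': [0.476, 0.307, 0.125], 'tool_rot': [-179.051, 0.334, -74.057], 'force': [-0.676, 0.002, -0.518], 'grip_width': 0.069}
turn [-0.016  0.006  0.02 ] shift cm [1.65 0.33 5.16]
```

View pics/r1.png

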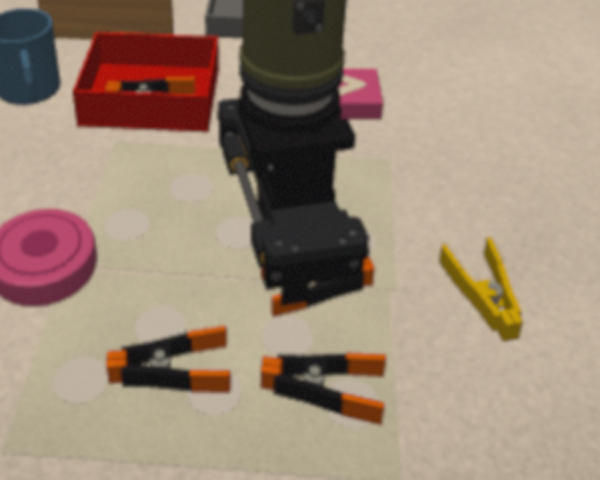

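```bash
python3 -m creep '[[0.9,0.2,0.8,-0.016,0.006,0.02,0.8],[0.6,0.1,0.8,0,0,0,0.8],[0,0,0,0,0,0,0.8]]' 10;  python3 go.py 0.477 0.290 0.073 -75.2
```

```text
time_s: 17.8
tool_pos: [0.4813, 0.2907, 0.1135]
tool_rot: [-179.5, -0.0, -75.5]
force: [0.1, -0.8, -0.4]
grip_width: 0.0697
{'time_s': 17.8, 'qpos': [5.493, 23.298, -46.479, 105.918, 19.882, 58.696, -124.521], 'tool_pos': [0.481, 0.291, 0.114], 'tool_rot': [-179.512, -0.031, -75.46], 'force': [0.072, -0.792, -0.357], 'grip_width': 0.07}
turn [-0.009 -0.001 -0.005] shift cm [-0.04  0.43  4.05]
```

```bash
python3 -m creep '[[0,0.2,2,-0.009,0,-0.005,0.8],[0,0.2,1.7,0,0,0,0.8],[0,0,0.2,0,0,0,0.8],[0,0,0,0,0,0,0.2],[0,0,0,0,0,0,0.2],[0,0,0,0,0,0,0.2],[0,0,0,0,0,0,0.2],[0,0,0,0,0,0,0.2],[0,0,0,0,0,0,0.2]]' 10;  python3 go.py 0.477 0.290 0.073 -75.2
```

```text
time_s: 18.7
tool_pos: [0.48, 0.2891, 0.0748]
tool_rot: [-179.8, -0.0, -75.3]
force: [-0.9, 0.6, -0.4]
grip_width: 0.0317
{'time_s': 18.7, 'qpos': [4.044, 26.336, -44.853, 107.425, 22.518, 55.193, -126.242], 'tool_pos': [0.48, 0.289, 0.075], 'tool_rot': [-179.786, -0.012, -75.315], 'force': [-0.857, 0.627, -0.388], 'grip_width': 0.032}
turn [-0.004 -0.    -0.002] shift cm [-0.16  0.27  0.18]
```

```bash
python3 -m creep '[[0,0,-3,-0.004,0,0,0.1],[0,0,-4,0,0,0.14,0.1],[0,0,-5,0,0,0.14,0.1],[4,-2.8,-1,0,0,0,0.1],[4,-2.8,0,0,0,0,0.1],[4,-2.8,0,0,0,0,0.1],[4,-2.8,0,0,0,0,0.1],[4,-2.6,0,0,0,0,0.1],[4,-2.4,0,0,0,0,0.1],[4,-2,0,0,0,0,0.1],[0,0,0,0,0,0,0.1]]' 15;  python3 go.py 0.675 -0.024 0.10 -91.5
```

```text
time_s: 19.8
tool_pos: [0.6592, -0.005, 0.2119]
tool_rot: [-179.7, -0.2, -91.5]
force: [-0.3, -0.9, -0.7]
grip_width: 0.0316
{'time_s': 19.8, 'qpos': [25.473, 26.168, -36.336, 86.724, 16.168, 72.07, -104.511], 'tool_pos': [0.659, -0.005, 0.212], 'tool_rot': [-179.68, -0.164, -91.532], 'force': [-0.313, -0.852, -0.745], 'grip_width': 0.032}
turn [-0.006 -0.003 -0.001] shift cm [ 1.86 -1.63 11.19]
```

```bash
python3 -m creep '[[0.9,-0.8,3,-0.006,0,0,0.1],[0.8,-0.7,3,0,0,0,0.1],[0,0,3,0,0,0,0.1],[0,0,1,0,0,0,0.1],[0,0,0,0,0,0,0.1]]' 15;  python3 go.py 0.675 -0.024 0.10 -91.5
```

```text
time_s: 20.3
tool_pos: [0.6759, -0.0261, 0.11]
tool_rot: [-179.9, -0.2, -91.9]
force: [0.6, 0.1, -0.1]
grip_width: 0.0314
{'time_s': 20.3, 'qpos': [24.743, 33.401, -33.671, 89.031, 20.123, 63.571, -105.426], 'tool_pos': [0.676, -0.026, 0.11], 'tool_rot': [-179.881, -0.161, -91.859], 'force': [0.616, 0.108, -0.101], 'grip_width': 0.031}
turn [-0.002 -0.003 -0.006] shift cm [-0.21  0.09  1.  ]
```

```bash
python3 -m creep '[[-0.2,0,1,0,0,0,0.1],[0,0,0,0,0,0,0.1],[0,0,0,0,0,0,0.63],[0,0,0,0,0,0,0.63],[0,0,-2,0,0,0,0.63],[0,0,-4,0,0,0,0.63],[0,0,-4,0,0,0,0.8],[-4.5,1.5,0,0,0,-0.09,0.8],[-4.5,1.5,0,0,0,-0.09,0.8],[-4.5,1.5,0,0,0,0,0.8],[-4.5,1,0,0,0,0,0.8],[-4.5,1,0,0,0,0,0.8],[-4.5,1,0,0,0,0,0.8],[-4.5,1,0,0,0,0,0.8]]' 15;  python3 go.py 0.532 0.373 0.073 -81.5
python3 - <<'E'
from clamps import *
c=cam('top'); cv2.imwrite('pics/top2.png',cv2.resize(c['frame'][90:290,90:350],None,fx=2.3,fy=2.3,interpolation=2)); print('paper'); clamps(c)
E
```

```text
time_s: 21.7
tool_pos: [0.5615, 0.2834, 0.2155]
tool_rot: [-178.4, -0.6, -82.0]
force: [0.8, 0.8, -0.1]
grip_width: 0.0695
{'time_s': 21.7, 'qpos': [5.069, 23.522, -44.048, 91.71, 18.458, 70.732, -124.487], 'tool_pos': [0.562, 0.283, 0.215], 'tool_rot': [-178.425, -0.605, -82.039], 'force': [0.803, 0.841, -0.051], 'grip_width': 0.069}
turn [-0.027 -0.011 -0.009] shift cm [-9.3   1.6  14.25]
paper
```

View pics/top2.png

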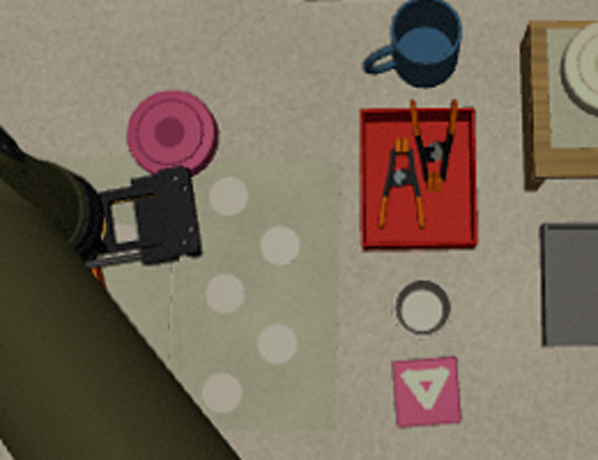

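```bash
python3 -m creep '[[-4,0.7,2,-0.027,-0.011,-0.009,0.8],[-4,0.5,3,0,0,0,0.8],[0,0,3,0,0,0,0.8],[0,0,2,0,0,0,0.8],[0,0,0,0,0,0,0.8]]' 10;  python3 go.py 0.532 0.373 0.073 -81.5
python3 - <<'E'
from h import *
c=cam('top')
yy,xx=np.mgrid[125:205,245:300]; q=np.c_[xx.ravel(),yy.ravel()]
hsv=cv2.cvtColor(c['frame'],cv2.COLOR_BGR2HSV)[125:205,245:300].reshape(-1,3)
m=(hsv[:,0]>4)&(hsv[:,0]<20)&(hsv[:,1]>140)&(hsv[:,2]>90)
D=depthpts(c,q[m]); 
for p,d in zip(q[m][::4],D[::4]): print(p,d.round(3))
E
```

```text
time_s: 22.25
tool_pos: [0.5325, 0.3761, 0.123]
tool_rot: [-179.4, 0.8, -80.2]
force: [-0.2, 0.0, -0.0]
grip_width: 0.0698
{'time_s': 22.25, 'qpos': [-4.807, 32.08, -42.965, 92.755, 23.418, 63.623, -133.818], 'tool_pos': [0.532, 0.376, 0.123], 'tool_rot': [-179.423, 0.81, -80.192], 'force': [-0.246, 0.034, -0.005], 'grip_width': 0.07}
turn [-0.01   0.014  0.023] shift cm [0.3  0.09 5.  ]
[287 133] [ 0.716 -0.045  0.063]
[269 135] [ 0.709 -0.     0.072]
[270 136] [ 0.706 -0.003  0.076]
[269 137] [ 0.703 -0.     0.079]
[288 137] [ 0.702 -0.046  0.075]
[287 138] [ 0.699 -0.044  0.077]
[286 139] [ 0.699 -0.041  0.07 ]
[270 140] [ 0.697 -0.002  0.072]
[270 141] [ 0.695 -0.002  0.07 ]
[270 142] [ 0.692 -0.002  0.072]
[270 143] [ 0.691 -0.002  0.064]
[288 143] [ 0.705 -0.05   0.007]
[286 144] [ 0.688 -0.041  0.064]
[270 145] [ 0.686 -0.002  0.066]
[269 146] [0.684 0.    0.063]
[287 146] [ 0.683 -0.044  0.064]
[286 147] [ 0.681 -0.041  0.062]
[287 148] [ 0.692 -0.047  0.005]
[265 150] [0.684 0.01  0.023]
[262 151] [0.681 0.018 0.027]
[266 151] [0.68  0.008 0.028]
[263 152] [0.678 0.016 0.029
[... 543 characters left out ...]
]
[277 173] [ 0.623 -0.018  0.026]
[281 173] [ 0.623 -0.028  0.026]
[257 176] [0.617 0.032 0.024]
[273 176] [ 0.619 -0.008  0.006]
[271 177] [ 0.612 -0.003  0.031]
[256 178] [0.611 0.035 0.03 ]
[273 178] [ 0.614 -0.008  0.006]
[271 179] [ 0.608 -0.003  0.026]
[256 180] [0.607 0.035 0.026]
[273 180] [ 0.605 -0.008  0.029]
[271 181] [ 0.603 -0.003  0.028]
[256 182] [0.602 0.035 0.026]
[255 183] [0.599 0.038 0.028]
[273 183] [ 0.597 -0.007  0.031]
[257 184] [0.599 0.033 0.009]
[255 185] [0.594 0.038 0.029]
[273 185] [ 0.593 -0.007  0.027]
[257 186] [0.595 0.033 0.005]
[254 187] [0.589 0.041 0.027]
[273 187] [ 0.587 -0.007  0.032]
[272 188] [ 0.585 -0.005  0.026]
[273 189] [ 0.584 -0.007  0.017]
```

```bash
python3 -m creep '[[0.1,0,2.5,-0.01,0.014,0.023,0.8],[0,0,2,0,0,0,0.8],[0,0,0,0,0,0,0.8]]' 10;  python3 go.py 0.532 0.373 0.073 -81.5
```

```text
time_s: 22.6
tool_pos: [0.5384, 0.376, 0.0852]
tool_rot: [-179.4, 0.2, -81.8]
force: [0.2, -0.3, -0.1]
grip_width: 0.0698
{'time_s': 22.6, 'qpos': [-6.469, 34.862, -40.959, 93.279, 25.654, 60.89, -136.622], 'tool_pos': [0.538, 0.376, 0.085], 'tool_rot': [-179.356, 0.164, -81.796], 'force': [0.164, -0.305, -0.072], 'grip_width': 0.07}
turn [-0.011  0.003 -0.005] shift cm [0.2  0.68 1.22]
```

```bash
python3 -m creep '[[0.1,0.4,0.7,-0.011,0,-0.005,0.8],[0.1,0.3,0.5,0,0,0,0.8],[0,0,0,0,0,0,0.8],[0,0,0,0,0,0,0.2],[0,0,0,0,0,0,0.2],[0,0,0,0,0,0,0.2],[0,0,0,0,0,0,0.2],[0,0,0,0,0,0,0.2],[0,0,0,0,0,0,0.2]]' 10;  python3 go.py 0.532 0.373 0.073 -81.5
```

```text
time_s: 23.5
tool_pos: [0.5351, 0.3736, 0.0798]
tool_rot: [-179.5, 0.3, -81.6]
force: [0.3, -0.4, -1.2]
grip_width: 0.0331
{'time_s': 23.5, 'qpos': [-6.157, 34.889, -41.031, 94.036, 25.628, 60.183, -136.474], 'tool_pos': [0.535, 0.374, 0.08], 'tool_rot': [-179.497, 0.346, -81.627], 'force': [0.289, -0.444, -1.245], 'grip_width': 0.033}
turn [-0.009  0.006 -0.002] shift cm [0.02 0.32 0.68]
```

```bash
python3 -m creep '[[0,0,0,0,0,0,0.75],[0,0,0,0,0,0,0.75],[0,0,-4,0,0,0,0.75],[0,0,-4,0,0,0,0.75],[0,0,-4,0,0,0.09,0.75],[4.5,-1,-2,0,0,0.08,0.75],[4.5,-1,0,0,0,0,0.75],[4.5,-1,0,0,0,0,0.75],[4.5,-1.5,0,0,0,0,0.75],[4.5,-2,0,0,0,0,0.75],[4.5,-2,0,0,0,0,0.75],[4.5,-2,0,0,0,0,0.75],[4,-2,0,0,0,0,0.75],[0,0,0,0,0,0,0.75]]' 10;  python3 go.py 0.69 -0.022 0.123 -91
python3 - <<'E'
from clamps import *
c=cam('top'); clamps(c)
E
```

```text
time_s: 24.9
tool_pos: [0.656, 0.0069, 0.2238]
tool_rot: [-179.4, 0.4, -91.3]
force: [0.5, 0.4, -0.6]
grip_width: 0.0656
{'time_s': 24.9, 'qpos': [24.998, 25.047, -36.512, 86.741, 15.047, 72.531, -104.552], 'tool_pos': [0.656, 0.007, 0.224], 'tool_rot': [-179.354, 0.37, -91.267], 'force': [0.523, 0.358, -0.581], 'grip_width': 0.066}
turn [-0.011  0.006 -0.005] shift cm [ 2.83 -3.45 10.08]
px [122. 230.] org [0.4908 0.3805] squeeze [0.4763 0.382 ] yaw 173.8 len 0.199 wid 0.064 d [0.093 0.085 0.177]
```

```bash
python3 -m creep '[[1.4,-1.7,3,-0.011,0.006,-0.005,0.75],[1.3,-1.5,2,0,0,0,0.75],[0,0,2,0,0,0,0.75],[0,0,0,0,0,0,0.75]]' 10;  python3 go.py 0.69 -0.022 0.123 -91
```

```text
time_s: 25.35
tool_pos: [0.6877, -0.0111, 0.1536]
tool_rot: [-179.9, 0.4, -90.5]
force: [-0.7, 0.5, -0.2]
grip_width: 0.0656
{'time_s': 25.35, 'qpos': [23.752, 32.302, -34.471, 85.218, 18.601, 68.205, -103.938], 'tool_pos': [0.688, -0.011, 0.154], 'tool_rot': [-179.924, 0.388, -90.479], 'force': [-0.704, 0.47, -0.191], 'grip_width': 0.066}
turn [-0.001  0.007  0.009] shift cm [ 1.08 -0.25  3.06]
```

```bash
python3 -m creep '[[1,-0.2,1,0,0.007,0.009,0.75],[0.1,0,1.2,0,0,0,0.75],[0,0,0.8,0,0,0,0.75],[0,0,0,0,0,0,0.75]]' 8;  python3 go.py 0.69 -0.022 0.123 -91; python3 -m creep '[[0,0,0,0,0,0,0.1],[0,0,0,0,0,0,0.1],[0,0,0,0,0,0,0.1],[0,0,0,0,0,0,0.1],[0,0,0,0,0,0,0.1]]' 8;  python3 go.py 0.665 -0.024 0.123 -91
python3 - <<'E'
from h import *
c=cam('side'); cv2.imwrite('pics/rej2.png',cv2.resize(c['frame'][110:290,150:330],None,fx=2.5,fy=2.5,interpolation=2))
E
```

```text
time_s: 25.75
tool_pos: [0.6901, -0.0193, 0.1243]
tool_rot: [-179.7, 0.0, -90.8]
force: [-0.6, -0.4, -1.3]
grip_width: 0.0652
{'time_s': 25.75, 'qpos': [23.637, 33.975, -33.565, 86.293, 19.861, 65.481, -104.435], 'tool_pos': [0.69, -0.019, 0.124], 'tool_rot': [-179.749, 0.018, -90.807], 'force': [-0.579, -0.412, -1.278], 'grip_width': 0.065}
turn [-0.004  0.     0.003] shift cm [0.27 0.01 0.13]
time_s: 26.25
tool_pos: [0.691, -0.0187, 0.1266]
tool_rot: [-179.6, 0.0, -90.8]
force: [-1.2, 0.2, 1.1]
grip_width: 0.0346
{'time_s': 26.25, 'qpos': [23.62, 33.837, -33.629, 86.216, 19.857, 65.499, -104.429], 'tool_pos': [0.691, -0.019, 0.127], 'tool_rot': [-179.553, 0.004, -90.756], 'force': [-1.158, 0.167, 1.108], 'grip_width': 0.035}
turn [-0.008  0.     0.004] shift cm [0.58 2.59 0.36]
```

View pics/rej2.png

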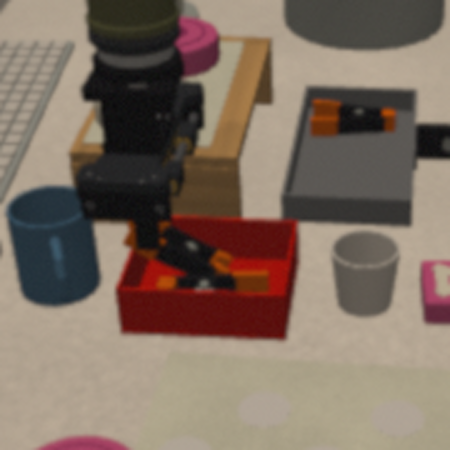

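```bash
python3 -m creep '[[0.1,0.6,-0.5,0,0,0,0.1],[0.1,0.7,-0.3,0,0,0,0.1],[0.1,0.8,0,0,0,0,0.1],[0.1,0.6,0,0,0,0,0.1],[0,0.3,0.5,0,0,0,0.1],[0,0,0.8,0,0,0,0.1],[0,0,0.8,0,0,0,0.1],[0,0,0,0,0,0,0.1]]' 8;  python3 go.py 0.665 -0.024 0.11 -91; python3 -m creep '[[0,0,0,0,0,0,0.62],[0,0,0,0,0,0,0.62],[0,0,0,0,0,0,0.62],[0,0,-3,0,0,0,0.62],[0,0,-4,0,0,0,0.62],[0,0,-4,0,0,0,0.8],[-4.5,1.8,0,0,0,-0.09,0.8],[-4.5,1.6,0,0,0,-0.07,0.8],[-4.5,1.5,0,0,0,0,0.8],[-4.5,1,0,0,0,0,0.8]]' 8;  python3 go.py 0.53 0.373 0.15 -81.5
python3 - <<'E'
from clamps import *
c=cam('top'); clamps(c,(85,145,150,285)); clamps(c,(240,130,305,205)); cv2.imwrite('pics/top3.png',cv2.resize(c['frame'][90:290,90:350],None,fx=2.3,fy=2.3,interpolation=2))
E
```

```text
time_s: 27.1
tool_pos: [0.6582, -0.0231, 0.1127]
tool_rot: [-179.5, -0.0, -90.8]
force: [-1.1, -0.2, 0.1]
grip_width: 0.036
{'time_s': 27.1, 'qpos': [25.604, 31.1, -34.074, 92.073, 19.189, 62.218, -104.322], 'tool_pos': [0.658, -0.023, 0.113], 'tool_rot': [-179.486, -0.038, -90.789], 'force': [-1.149, -0.177, 0.141], 'grip_width': 0.036}
turn [-0.009 -0.001  0.004] shift cm [ 0.08 -0.68  0.27]
time_s: 28.1
tool_pos: [0.585, 0.1475, 0.2262]
tool_rot: [-179.4, -0.2, -82.2]
force: [0.5, 0.7, -0.0]
grip_width: 0.0692
{'time_s': 28.1, 'qpos': [18.244, 19.636, -42.59, 94.269, 14.253, 71.006, -109.438], 'tool_pos': [0.585, 0.148, 0.226], 'tool_rot': [-179.387, -0.166, -82.201], 'force': [0.465, 0.661, -0.012], 'grip_width': 0.069}
turn [-0.011 -0.003 -0.012] shift cm [-23.11   2.11   7.62]
px [122. 229.] org [0.4909 0.3806] squeeze [0.4765 0.3823] yaw 173.3 len 0.199 wid 0.064 d [0.093 0.084 0.177]
px [272. 168.] org [ 0.6384 -0.0018] squeeze [0.6184 0.0047] yaw -18.1 len 0.128 wid 0.076 d [0.088 0.053 0.076]
```

View pics/top3.png

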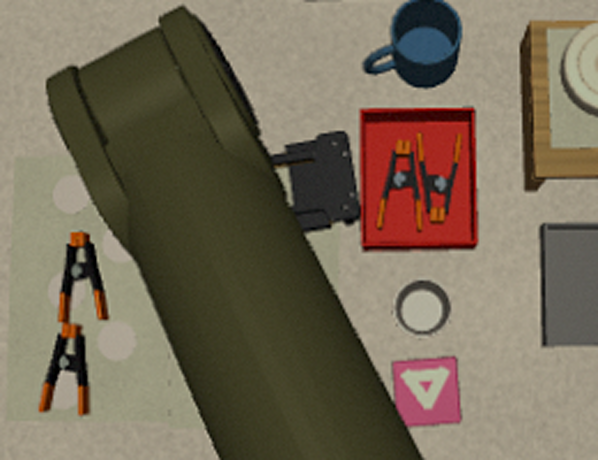

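```bash
python3 - <<'E'
from clamps import *
c=cam('top'); clamps(c,(85,145,150,230)); clamps(c,(85,231,150,285))
E
```

```text
px [125. 209.] org [0.5418 0.3726] squeeze [0.5054 0.3706] yaw 3.1 len 0.097 wid 0.055 d [0.043 0.078 0.078]
px [119. 250.] org [0.4399 0.3877] squeeze [0.4037 0.3908] yaw -4.9 len 0.097 wid 0.055 d [0.078 0.042 0.077]
```

```bash
python3 -m creep '[[-4.5,1,2,-0.01,0,0.04,0.8],[-4.5,1,2,0,0,0.04,0.8],[-4.5,1,2,0,0,0,0.8],[-4,1,2,0,0,0,0.8],[-2,1,2,0,0,0,0.8],[0,0,0,0,0,0,0.8]]' 10;  python3 go.py 0.508 0.371 0.073 -86.9
```

```text
time_s: 28.8
tool_pos: [0.5181, 0.3438, 0.1296]
tool_rot: [-179.5, 0.2, -86.3]
force: [0.3, 0.3, -0.9]
grip_width: 0.0699
{'time_s': 28.8, 'qpos': [-2.119, 28.216, -42.903, 96.761, 21.324, 62.956, -137.619], 'tool_pos': [0.518, 0.344, 0.13], 'tool_rot': [-179.547, 0.196, -86.284], 'force': [0.261, 0.278, -0.929], 'grip_width': 0.07}
turn [-0.008  0.003  0.011] shift cm [-2.78  0.86  5.66]
```

```bash
python3 -m creep '[[-1.3,0.4,1.5,-0.008,0.003,0.011,0.8],[-1.3,0.4,1,0,0,0,0.8],[0,0,0,0,0,0,0.8]]' 10;  python3 go.py 0.508 0.371 0.073 -86.9
```

```text
time_s: 29.1
tool_pos: [0.5107, 0.3693, 0.1055]
tool_rot: [-179.8, 0.0, -87.0]
force: [0.1, 0.1, 0.1]
grip_width: 0.0693
{'time_s': 29.1, 'qpos': [-5.646, 30.946, -41.949, 96.194, 23.086, 61.684, -141.627], 'tool_pos': [0.511, 0.369, 0.106], 'tool_rot': [-179.849, 0.011, -86.969], 'force': [0.059, 0.072, 0.084], 'grip_width': 0.069}
turn [-0.003  0.    -0.001] shift cm [-0.18  0.26  3.25]
```

```bash
python3 -m creep '[[-0.1,0.2,1.6,-0.003,0,0,0.8],[-0.1,0,1.6,0,0,0,0.8],[0,0,0.2,0,0,0,0.8],[0,0,0,0,0,0,0.2],[0,0,0,0,0,0,0.2],[0,0,0,0,0,0,0.2],[0,0,0,0,0,0,0.2],[0,0,0,0,0,0,0.2],[0,0,0,0,0,0,0.2]]' 10;  python3 go.py 0.508 0.371 0.073 -86.9;python3 -m creep '[[0,0,-3,0,0,0,0.1],[0,0,-4,0,0,0.04,0.1],[0,0,-5,0,0,0.04,0.1],[4,-1,-1,0,0,0,0.1],[4,-1,0,0,0,0,0.1],[4,-1,0,0,0,0,0.1],[4,-1,0,0,0,0,0.1],[4,-1,0,0,0,0,0.1],[4,-1,0,0,0,0,0.1],[4,-1,0,0,0,0,0.1],[4,-1,0,0,0,0,0.1],[0,0,0,0,0,0,0.1]]' 15;  python3 go.py 0.605 0.013 0.107 -91.5
```

```text
time_s: 30.0
tool_pos: [0.5132, 0.3674, 0.0712]
tool_rot: [-179.8, -0.0, -87.3]
force: [-0.0, 0.3, -1.2]
grip_width: 0.0331
{'time_s': 30.0, 'qpos': [-6.522, 33.289, -40.558, 97.273, 24.954, 58.592, -142.992], 'tool_pos': [0.513, 0.367, 0.071], 'tool_rot': [-179.75, -0.049, -87.322], 'force': [-0.011, 0.257, -1.206], 'grip_width': 0.033}
turn [-0.004 -0.001 -0.007] shift cm [-0.39  0.5  -0.18]
time_s: 31.2
tool_pos: [0.5827, 0.0345, 0.2075]
tool_rot: [-179.6, -0.2, -91.7]
force: [-0.1, 0.4, -0.7]
grip_width: 0.0332
{'time_s': 31.2, 'qpos': [26.146, 17.169, -37.907, 98.184, 11.534, 68.201, -106.431], 'tool_pos': [0.583, 0.034, 0.207], 'tool_rot': [-179.639, -0.178, -91.655], 'force': [-0.099, 0.35, -0.658], 'grip_width': 0.033}
turn [-0.006 -0.003 -0.003] shift cm [ 2.09 -2.28 10.05]
```

```bash
python3 -m creep '[[1,-1.2,2.5,-0.006,0,0,0.1],[0.8,-1.1,2.5,0,0,0,0.1],[0,0,2.5,0,0,0,0.1],[0,0,1,0,0,0,0.1],[0,0,0,0,0,0,0.1]]' 15;  python3 go.py 0.607 0.016 0.107 -91.5
```

```text
time_s: 31.7
tool_pos: [0.6071, 0.0136, 0.1216]
tool_rot: [-179.8, -0.2, -91.9]
force: [-0.3, -0.6, -1.0]
grip_width: 0.0331
{'time_s': 31.7, 'qpos': [24.809, 25.109, -35.242, 99.208, 16.58, 60.746, -107.91], 'tool_pos': [0.607, 0.014, 0.122], 'tool_rot': [-179.815, -0.215, -91.869], 'force': [-0.28, -0.558, -1.011], 'grip_width': 0.033}
turn [-0.003 -0.004 -0.006] shift cm [-0.24  0.01  1.46]
```

Lower, release, and stage near S (squeeze point 0.404, 0.391, tool yaw −95) at height.

```bash
python3 -m creep '[[-0.2,0,0.8,0,0,0,0.1],[0,0,0.6,0,0,0,0.1],[0,0,0,0,0,0,0.1],[0,0,0,0,0,0,0.64],[0,0,0,0,0,0,0.64],[0,0,0,0,0,0,0.64],[0,0,-2,0,0,0,0.64],[0,0,-4,0,0,0,0.64],[0,0,-4,0,0,0,0.8],[-4.5,2.5,0,0,0,0,0.8],[-4.5,2.5,0,0,0,0,0.8],[-4.5,2.5,0,0,0,0,0.8],[-4,2.5,0,0,0,0,0.8]]' 15;  python3 go.py 0.406 0.3905 0.073 -94.9
python3 - <<'E'
from clamps import *
c=cam('top'); clamps(c,(85,145,150,285)); cv2.imwrite('pics/top4.png',cv2.resize(c['frame'][90:290,90:350],None,fx=2.3,fy=2.3,interpolation=2))
E
```

```text
time_s: 33.0
tool_pos: [0.5195, 0.1901, 0.2167]
tool_rot: [-178.9, -0.3, -92.8]
force: [0.5, 0.6, 0.3]
grip_width: 0.0694
{'time_s': 33.0, 'qpos': [15.398, 13.166, -43.403, 102.1, 10.592, 67.736, -123.933], 'tool_pos': [0.519, 0.19, 0.217], 'tool_rot': [-178.866, -0.258, -92.78], 'force': [0.541, 0.639, 0.324], 'grip_width': 0.069}
turn [-0.02  -0.004  0.037] shift cm [-19.    13.02  14.37]
px [120. 219.] org [0.5338 0.387 ] squeeze [0.4489 0.404 ] yaw 168.6 len 0.343 wid 0.195 d [0.01  0.022 0.012]
```

View pics/top4.png

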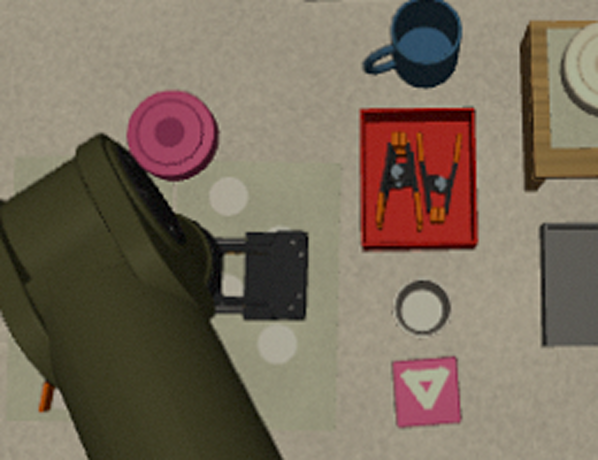

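```bash
python3 -m creep '[[0,0,0,-0.02,0,-0.148,0.8],[0,0,0,0,0,-0.148,0.8],[0,0,0,0,0,-0.148,0.8],[0,0,0,0,0,-0.148,0.8],[0,0,0,0,0,-0.148,0.8],[0,0,0,0,0,-0.148,0.8],[0,0,0,0,0,-0.148,0.8],[0,0,0,0,0,-0.148,0.8],[0,0,0,0,0,-0.148,0.8],[0,0,0,0,0,-0.148,0.8],[0,0,0,0,0,-0.148,0.8],[0,0,0,0,0,-0.148,0.8],[0,0,0,0,0,-0.148,0.8],[0,0,0,0,0,-0.148,0.8],[0,0,0,0,0,-0.148,0.8],[0,0,0,0,0,-0.148,0.8],[0,0,0,0,0,-0.148,0.8],[0,0,0,0,0,-0.148,0.8],[0,0,0,0,0,-0.148,0.8],[0,0,0,0,0,-0.148,0.8]]' 10;  python3 go.py 0.406 0.3905 0.073 85.1
```

```text
time_s: 35.05
tool_pos: [0.5174, 0.2023, 0.2282]
tool_rot: [178.9, 0.0, 79.4]
force: [-0.3, 0.2, -0.3]
grip_width: 0.0697
{'time_s': 35.05, 'qpos': [35.826, 24.276, -73.296, 100.479, 25.194, 72.985, 35.921], 'tool_pos': [0.517, 0.202, 0.228], 'tool_rot': [178.881, 0.028, 79.383], 'force': [-0.339, 0.245, -0.33], 'grip_width': 0.07}
turn [ 0.019  0.001 -0.1  ] shift cm [ 17.8  -12.71  15.52]
```

```bash
python3 -m creep '[[0,0,0,0.019,0,-0.1,0.8],[4,-3,0,0,0,0,0.8],[4,-3,0,0,0,0,0.8]]' 10;  python3 go.py 0.406 0.3905 0.073 85.1
```

```text
time_s: 35.35
tool_pos: [0.4703, 0.2805, 0.2281]
tool_rot: [179.9, 0.1, 84.6]
force: [0.2, 1.1, 0.2]
grip_width: 0.0698
{'time_s': 35.35, 'qpos': [27.39, 24.119, -74.03, 100.9, 24.356, 73.608, 32.061], 'tool_pos': [0.47, 0.281, 0.228], 'tool_rot': [179.882, 0.129, 84.552], 'force': [0.23, 1.138, 0.211], 'grip_width': 0.07}
turn [ 0.002  0.002 -0.01 ] shift cm [10.41 -7.34 15.51]
```

```bash
python3 -m creep '[[3.5,-2.5,2,0,0,-0.01,0.8],[3.5,-2.5,3,0,0,0,0.8],[2.5,-2,3,0,0,0,0.8],[0,0,2,0,0,0,0.8],[0,0,0,0,0,0,0.8]]' 10;  python3 go.py 0.406 0.3905 0.073 85.1
python3 - <<'E'
from h import *
c=cam('side'); cv2.imwrite('pics/s1.png',cv2.resize(c['frame'][180:420,160:460],None,fx=2,fy=2,interpolation=2))
E
```

```text
time_s: 35.85
tool_pos: [0.4062, 0.3894, 0.1297]
tool_rot: [179.5, -0.2, 85.5]
force: [0.3, -1.2, 0.9]
grip_width: 0.0693
{'time_s': 35.85, 'qpos': [6.946, 31.281, -66.318, 104.814, 32.05, 64.798, 14.949], 'tool_pos': [0.406, 0.389, 0.13], 'tool_rot': [179.513, -0.241, 85.52], 'force': [0.319, -1.188, 0.894], 'grip_width': 0.069}
turn [ 0.008 -0.004  0.007] shift cm [ 0.1  -0.03  5.67]
```

View pics/s1.png

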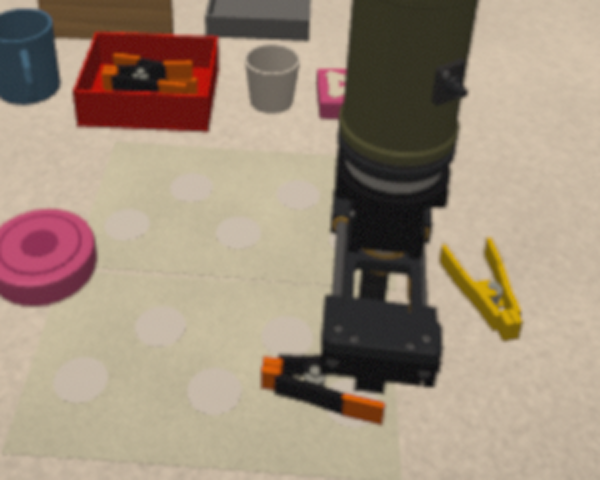

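```bash
python3 -m creep '[[0,0,2,0.008,0,0.007,0.8],[0,0,2,0,0,0,0.8],[0,0,1,0,0,0,0.8],[0,0,0,0,0,0,0.8]]' 10;  python3 go.py 0.406 0.3905 0.073 85.1
```

```text
time_s: 36.3
tool_pos: [0.4121, 0.3896, 0.0827]
tool_rot: [179.6, -0.6, 84.6]
force: [-0.1, -0.7, 0.1]
grip_width: 0.0696
{'time_s': 36.3, 'qpos': [4.367, 34.765, -62.625, 106.203, 35.551, 60.62, 12.311], 'tool_pos': [0.412, 0.39, 0.083], 'tool_rot': [179.633, -0.563, 84.648], 'force': [-0.106, -0.674, 0.085], 'grip_width': 0.07}
turn [ 0.006 -0.01  -0.008] shift cm [ 0.03 -0.62  0.97]
```

```bash
python3 -m creep '[[0,-0.3,0.6,0.006,-0.01,-0.008,0.8],[0,-0.2,0.4,0,0,0,0.8],[0,0,0,0,0,0,0.2],[0,0,0,0,0,0,0.2],[0,0,0,0,0,0,0.2],[0,0,0,0,0,0,0.2],[0,0,0,0,0,0,0.2],[0,0,0,0,0,0,0.2]]' 10;  python3 go.py 0.406 0.3905 0.073 85.1
```

```text
time_s: 37.1
tool_pos: [0.4088, 0.3905, 0.0747]
tool_rot: [179.8, -0.1, 85.0]
force: [-0.0, 0.2, -0.6]
grip_width: 0.0488
{'time_s': 37.1, 'qpos': [3.465, 35.42, -62.021, 106.359, 36.145, 60.513, 11.886], 'tool_pos': [0.409, 0.391, 0.075], 'tool_rot': [179.823, -0.084, 84.997], 'force': [-0.012, 0.195, -0.645], 'grip_width': 0.049}
turn [ 0.003 -0.001 -0.002] shift cm [-0.03 -0.28  0.17]
```

```bash
python3 -m creep '[[0,0,-3,0,0,-0.03,0.2],[0,0,-4,0,0,-0.04,0.2],[0,0,-4,0,0,0,0.2],[-2,1.5,-2,0,0,0,0.2],[-3,1.5,0,0,0,0,0.2],[-4,1.5,0,0,0,0,0.2],[-4,1,0,0,0,0,0.2],[-4,1,0,0,0,0,0.2],[-4,0,0,0,0,0,0.2]]' 12;  python3 go.py 0.485 -0.22 0.082 89.2
```

```text
time_s: 38.0
tool_pos: [0.4708, 0.1801, 0.2098]
tool_rot: [179.8, -0.4, 90.1]
force: [-0.2, -1.6, -0.5]
grip_width: 0.0485
{'time_s': 38.0, 'qpos': [44.721, 17.349, -76.849, 107.961, 17.919, 68.606, 51.943], 'tool_pos': [0.471, 0.18, 0.21], 'tool_rot': [179.833, -0.375, 90.093], 'force': [-0.163, -1.592, -0.545], 'grip_width': 0.048}
turn [ 0.003 -0.007  0.016] shift cm [-39.99   1.98  12.78]
```

```bash
python3 -m creep '[[-3,0.3,0,0,0,0,0.2],[-3,0.3,0,0,0,0,0.2]]' 12;  python3 go.py 0.485 -0.22 0.082 89.2
```

```text
time_s: 38.2
tool_pos: [0.4765, 0.1157, 0.209]
tool_rot: [179.9, -0.2, 90.0]
force: [0.7, -0.4, 0.1]
grip_width: 0.0483
{'time_s': 38.2, 'qpos': [54.238, 13.739, -77.104, 109.682, 14.317, 67.607, 61.955], 'tool_pos': [0.476, 0.116, 0.209], 'tool_rot': [179.857, -0.242, 89.955], 'force': [0.742, -0.446, 0.083], 'grip_width': 0.048}
turn [ 0.002 -0.004  0.013] shift cm [-33.55   1.32  12.7 ]
```

```bash
python3 -m creep '[[-3,0.2,0,0,0,0,0.2],[-3,0.2,0,0,0,0,0.2],[-3,0.2,0,0,0,0,0.2],[-3,0.1,0,0,0,0,0.2]]' 12;  python3 go.py 0.485 -0.22 0.082 89.2
```

```text
time_s: 38.6
tool_pos: [0.4825, -0.01, 0.2086]
tool_rot: [179.8, -0.0, 89.9]
force: [0.3, -0.3, -1.4]
grip_width: 0.0482
{'time_s': 38.6, 'qpos': [69.869, 11.032, -76.521, 110.662, 11.672, 66.99, 78.939], 'tool_pos': [0.483, -0.01, 0.209], 'tool_rot': [179.824, -0.013, 89.93], 'force': [0.349, -0.323, -1.449], 'grip_width': 0.048}
turn [ 0.003 -0.     0.013] shift cm [-21.     0.54  12.66]
```

```bash
python3 -m creep '[[-3,0.1,0,0,0,0.006,0.2],[-3,0.1,0,0,0,0.006,0.2],[-3,0.1,0,0,0,0,0.2],[-3,0,0,0,0,0,0.2],[-3,0,0,0,0,0,0.2],[-3,0,0,0,0,0,0.2],[-2,0,1,0,0,0,0.2],[0,0,3,0,0,0,0.2],[0,0,3,0,0,0,0.2],[0,0,0,0,0,0,0.2]]' 12;  python3 go.py 0.485 -0.22 0.082 89.2
```

```text
time_s: 39.6
tool_pos: [0.4811, -0.2261, 0.1373]
tool_rot: [179.8, 0.4, 88.7]
force: [-0.5, -0.7, -0.3]
grip_width: 0.0484
{'time_s': 39.6, 'qpos': [76.715, 23.9, -63.804, 108.666, 24.659, 62.26, 91.727], 'tool_pos': [0.481, -0.226, 0.137], 'tool_rot': [179.792, 0.415, 88.669], 'force': [-0.537, -0.704, -0.265], 'grip_width': 0.048}
turn [ 0.004  0.007 -0.009] shift cm [0.61 0.38 5.53]
```

```bash
python3 -m creep '[[0.2,0.3,2,0.004,0.007,-0.009,0.2],[0.2,0.3,2,0,0,0,0.2],[0,0,0,0,0,0,0.2]]' 12;  python3 go.py 0.486 -0.22 0.082 89.2
```

```text
time_s: 39.9
tool_pos: [0.4888, -0.2221, 0.0992]
tool_rot: [179.9, 0.1, 89.3]
force: [-0.6, -0.3, -1.4]
grip_width: 0.0482
{'time_s': 39.9, 'qpos': [72.943, 27.783, -60.879, 109.439, 28.282, 59.368, 89.105], 'tool_pos': [0.489, -0.222, 0.099], 'tool_rot': [179.921, 0.052, 89.256], 'force': [-0.621, -0.342, -1.394], 'grip_width': 0.048}
turn [0.001 0.001 0.001] shift cm [ 0.2  -0.28  1.72]
```

Lower, release, back off, and check everything.

```bash
python3 -m creep '[[0,0,1,0,0,0,0.2],[0,0,0.7,0,0,0,0.2],[0,0,0,0,0,0,0.2],[0,0,0,0,0,0,0.64],[0,0,0,0,0,0,0.64],[0,0,0,0,0,0,0.64],[0,0,-2,0,0,0,0.64],[0,0,-4,0,0,0,0.64],[0,0,-4,0,0,0,0.6],[0,-2,-3,0,0,0,0.5],[-2,-2,0,0,0,0,0.45],[0,0,0,0,0,0,0.45],[0,0,0,0,0,0,0.45]]' 12;  python3 go.py 0.405 -0.2665 0.091 89
python3 - <<'E'
from clamps import *
c=cam('top'); cv2.imwrite('pics/top5.png',c['frame']); clamps(c,(85,145,245,285)); 
hsv=cv2.cvtColor(c['frame'],cv2.COLOR_BGR2HSV)
yy,xx=np.mgrid[150:290,290:450]; D=depthpts(c,np.c_[xx.ravel(),yy.ravel()]); T=D[(abs(D[:,2]-.032)<.005)&(D[:,0]<.61)&(D[:,0]>.45)]; print(cv2.minAreaRect(T[:,:2].astype(np.float32)),np.percentile(T,[1,99],axis=0).round(3))
E
```

```text
time_s: 41.2
tool_pos: [0.4506, -0.2419, 0.2231]
tool_rot: [179.5, 0.5, 89.4]
force: [-0.1, 0.2, -0.2]
grip_width: 0.0401
{'time_s': 41.2, 'qpos': [89.842, 14.096, -71.426, 106.4, 14.612, 69.051, 103.189], 'tool_pos': [0.451, -0.242, 0.223], 'tool_rot': [179.523, 0.453, 89.419], 'force': [-0.123, 0.181, -0.213], 'grip_width': 0.04}
turn [0.008 0.008 0.007] shift cm [-2.54 -4.52 13.21]
((0.5158109068870544, -0.22394810616970062), (0.3519149422645569, 0.13327880203723907), 89.2629165649414) [[ 0.45  -0.399  0.027]
 [ 0.583 -0.061  0.036]]
```

View pics/top5.png

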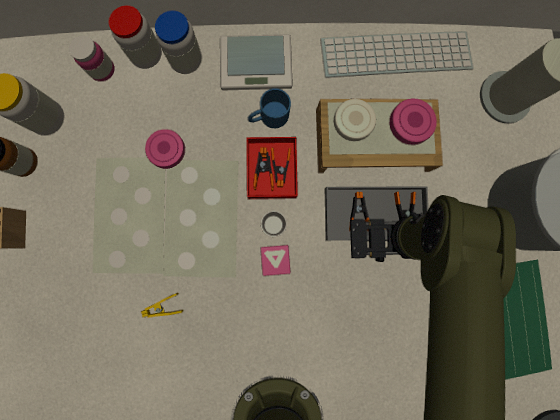

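```bash
python3 -m creep '[[-1.2,-2.3,3,0.008,0.008,0.007,0.45],[-1.2,-2.3,3,0,0,0,0.45],[0,0,3,0,0,0,0.45],[0,0,0,0,0,0,0.45]]' 40;  python3 go.py 0.403 -0.2655 0.091 89
```

```text
time_s: 41.65
tool_pos: [0.4054, -0.2648, 0.1302]
tool_rot: [179.9, -0.1, 89.3]
force: [-0.1, -0.1, -0.1]
grip_width: 0.0394
{'time_s': 41.65, 'qpos': [90.96, 18.108, -67.286, 115.003, 19.379, 59.212, 103.806], 'tool_pos': [0.405, -0.265, 0.13], 'tool_rot': [179.892, -0.06, 89.261], 'force': [-0.11, -0.147, -0.143], 'grip_width': 0.039}
turn [ 0.002 -0.001  0.005] shift cm [-0.07 -0.23  3.92]
```

```bash
python3 -m creep '[[0,-0.1,1.5,0.002,0,0.005,0.45],[0,-0.1,1.5,0,0,0,0.45],[0,0,0.7,0,0,0,0.45],[0,0,0,0,0,0,0.45]]' 40;  python3 go.py 0.403 -0.2655 0.091 89
```

```text
time_s: 42.05
tool_pos: [0.4067, -0.2632, 0.0924]
tool_rot: [179.8, -0.1, 89.2]
force: [-0.4, 0.6, 0.1]
grip_width: 0.0392
{'time_s': 42.05, 'qpos': [86.993, 21.824, -63.918, 116.684, 23.696, 55.59, 100.124], 'tool_pos': [0.407, -0.263, 0.092], 'tool_rot': [179.832, -0.081, 89.216], 'force': [-0.43, 0.56, 0.115], 'grip_width': 0.039}
turn [ 0.003 -0.001  0.004] shift cm [-0.24 -0.37  0.14]
```

```bash
python3 -m creep '[[-0.2,-0.4,0.1,0,0,0.004,0.45],[0,-0.1,0,0,0,0,0.45],[0,0,0,0,0,0,0.1],[0,0,0,0,0,0,0.1],[0,0,0,0,0,0,0.1],[0,0,0,0,0,0,0.1]]' 40;  python3 go.py 0.582 -0.2685 0.091 89; python3 -m creep '[[0,1,0,0,0,0,0.1],[0,1,0,0,0,0,0.1],[0,1,0,0,0,0,0.1],[0,1,0,0,0,0,0.1],[0,1,0,0,0,0,0.1]]' 40; python3 go.py 0.582 -0.2685 0.091 89
```

```text
time_s: 42.65
tool_pos: [0.403, -0.266, 0.0935]
tool_rot: [179.7, 0.1, 89.0]
force: [-0.9, -0.3, -0.4]
grip_width: 0.015
{'time_s': 42.65, 'qpos': [87.902, 21.312, -64.195, 116.998, 23.382, 55.324, 100.635], 'tool_pos': [0.403, -0.266, 0.094], 'tool_rot': [179.661, 0.098, 89.001], 'force': [-0.853, -0.284, -0.442], 'grip_width': 0.015}
turn [0.006 0.002 0.   ] shift cm [ 0.06 17.9   0.25]
time_s: 43.15
tool_pos: [0.4416, -0.269, 0.0932]
tool_rot: [-178.4, 0.2, 88.7]
force: [-11.2, 0.3, 12.1]
grip_width: 0.0136
{'time_s': 43.15, 'qpos': [79.592, 26.306, -60.317, 111.406, 27.462, 59.451, 95.296], 'tool_pos': [0.442, -0.269, 0.093], 'tool_rot': [-178.415, 0.217, 88.653], 'force': [-11.169, 0.324, 12.142], 'grip_width': 0.014}
turn [-0.028  0.004 -0.006] shift cm [ 0.3  14.04  0.22]
```

```bash
python3 - <<'E'
from h import *
st()
a=cam('top');c=cam('side'); cv2.imwrite('pics/push.png',np.hstack([cv2.resize(a['frame'][80:280,300:460],None,fx=2.5,fy=2.5,interpolation=2),cv2.resize(c['frame'][60:220,160:320],(400,500),interpolation=2)]))
E
```

```text
{'time_s': 43.15, 'qpos': [79.592, 26.306, -60.317, 111.406, 27.462, 59.451, 95.296], 'tool_pos': [0.442, -0.269, 0.093], 'tool_rot': [-178.415, 0.217, 88.653], 'force': [-11.169, 0.324, 12.142], 'grip_width': 0.014}
```

View pics/push.png

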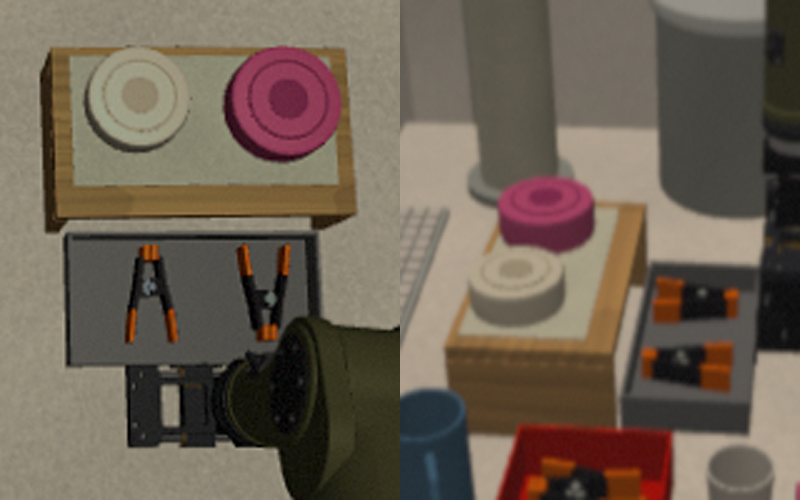

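```bash
python3 - <<'E'
from h import *
c=cam('top'); st()
yy,xx=np.mgrid[85:250,300:450]; q=np.c_[xx.ravel(),yy.ravel()]; D=depthpts(c,q)
T=D[(abs(D[:,2]-.032)<.005)&(D[:,0]<.63)&(D[:,0]>.47)]; 
for lo in np.arange(.49,.62,.02):
    s=T[(T[:,0]>=lo)&(T[:,0]<lo+.02)]; print('tray x',lo.round(2),s[:,1].min().round(4),s[:,1].max().round(4))
print('tray back x',T[:,0].max())
for yl in np.arange(-.38,-.14,.04):
    s=T[(T[:,1]>=yl)&(T[:,1]<yl+.04)]; print('  y',yl.round(2),s[:,0].max().round(4))
P=D[(abs(D[:,2]-.084)<.006)]
for lo in np.arange(.63,.79,.02):
    s=P[(P[:,0]>=lo)&(P[:,0]<lo+.02)]; print('riser x',lo.round(2),s[:,1].min().round(4),s[:,1].max().round(4), (s[:,1].min()+s[:,1].max())/2)
for yl in np.arange(-.40,-.14,.04):
    s=P[(P[:,1]>=yl)&(P[:,1]<yl+.04)]; print('  y',yl.round(2),s[:,0].min().round(4),s[:,0].max().round(4))
E
```

```text
{'time_s': 43.3, 'qpos': [79.582, 26.34, -60.355, 111.379, 27.438, 59.115, 95.328], 'tool_pos': [0.444, -0.269, 0.093], 'tool_rot': [-178.784, 0.199, 88.707], 'force': [-1.948, -0.021, 3.571], 'grip_width': 0.014}
tray x 0.49 -0.353 -0.1398
tray x 0.51 -0.4015 -0.1408
tray x 0.53 -0.4018 -0.1407
tray x 0.55 -0.4038 -0.1414
tray x 0.57 -0.404 -0.1421
tray x 0.59 -0.4025 -0.1428
tray x 0.61 -0.4209 -0.1242
tray back x 0.6294236259367784
  y -0.38 0.6193
  y -0.34 0.6203
  y -0.3 0.6185
  y -0.26 0.6197
  y -0.22 0.6208
  y -0.18 0.6224
riser x 0.63 -0.4233 -0.1247 -0.273962105853523
riser x 0.65 -0.4229 -0.1245 -0.2737044039526745
riser x 0.67 -0.423 -0.1243 -0.27365901902193596
riser x 0.69 -0.4218 -0.1252 -0.273486813206251
riser x 0.71 -0.4225 -0.1257 -0.2740980043445771
riser x 0.73 -0.4221 -0.1267 -0.274378372082238
riser x 0.75 -0.4242 -0.1259 -0.27507635248633766
riser x 0.77 -0.4234 -0.1262 -0.2748026696402948
riser x 0.79 -0.4146 -0.1276 -0.2711095580245906
  y -0.4 0.6231 0.7925
  y -0.36 0.6233 0.7921
  y -0.32 0.6235 0.7943
  y -0.28 0.6233 0.7941
  y -0.24 0.6241 0.7925
  y -0.2 0.6239 0.7938
  y -0.16 0.6246 0.7949
```

```bash
python3 -m creep '[[0,0.7,0,-0.015,0,0,0.1],[0,0.7,0,0,0,0,0.1],[0,0.7,0,0,0,0,0.1],[0,0.7,0,0,0,0,0.1]]' 40; python3 go.py 0.582 -0.272 0.092 89
```

```text
time_s: 43.7
tool_pos: [0.461, -0.2704, 0.0931]
tool_rot: [-178.0, 0.3, 88.5]
force: [-9.1, 0.0, 10.4]
grip_width: 0.0133
{'time_s': 43.7, 'qpos': [76.371, 28.387, -58.904, 108.809, 28.849, 60.903, 93.467], 'tool_pos': [0.461, -0.27, 0.093], 'tool_rot': [-178.007, 0.284, 88.481], 'force': [-9.144, 0.027, 10.365], 'grip_width': 0.013}
turn [-0.035  0.005 -0.009] shift cm [ 0.05 12.1   0.11]
```

```bash
python3 -m creep '[[0,0.7,0,-0.03,0.005,-0.009,0.1],[0,0.8,0,-0.02,0,0,0.1],[0,0.8,0,-0.02,0,0,0.1],[0,0.8,0,-0.02,0,0,0.1],[0,0.8,0,-0.02,0,0,0.1]]' 40; python3 go.py 0.582 -0.272 0.092 89
```

```text
time_s: 44.2
tool_pos: [0.4904, -0.2721, 0.0907]
tool_rot: [176.9, -0.0, 88.8]
force: [-5.0, 0.7, 2.8]
grip_width: 0.0134
{'time_s': 44.2, 'qpos': [76.481, 29.465, -59.304, 108.37, 29.264, 56.068, 93.533], 'tool_pos': [0.49, -0.272, 0.091], 'tool_rot': [176.905, -0.025, 88.816], 'force': [-5.04, 0.731, 2.824], 'grip_width': 0.013}
turn [ 0.054 -0.    -0.003] shift cm [ 0.17  9.15 -0.13]
```

```bash
python3 -m creep '[[0,0.7,-0.1,0.03,0,0,0.1],[0,0.8,0,0,0,0,0.1],[0,0.8,0,-0.005,0,0,0.1],[0,0.8,0,-0.005,0,0,0.1],[0,0.8,0,-0.005,0,0,0.1]]' 40; python3 go.py 0.582 -0.272 0.092 89
```

```text
time_s: 44.7
tool_pos: [0.525, -0.2734, 0.0922]
tool_rot: [178.6, -0.0, 88.6]
force: [-5.3, 0.6, 1.3]
grip_width: 0.0137
{'time_s': 44.7, 'qpos': [70.579, 33.115, -56.833, 102.899, 31.327, 59.982, 90.954], 'tool_pos': [0.525, -0.273, 0.092], 'tool_rot': [178.557, -0.025, 88.649], 'force': [-5.255, 0.575, 1.284], 'grip_width': 0.014}
turn [ 0.025 -0.    -0.006] shift cm [0.24 5.7  0.02]
```

```bash
python3 -m creep '[[0.1,0.8,0,0.01,0,-0.003,0.1],[0.1,0.8,0,0,0,0,0.1],[0.05,0.8,0,0,0,0,0.1],[0,0.8,0,0,0,0,0.1],[0,0.8,0,0,0,0,0.1]]' 40; python3 go.py 0.582 -0.272 0.092 89; python3 - <<'E'
from h import *
c=cam('side'); cv2.imwrite('pics/push2.png',cv2.resize(c['frame'][60:240,160:340],None,fx=2.5,fy=2.5,interpolation=2))
E
```

```text
time_s: 45.2
tool_pos: [0.5651, -0.2731, 0.0929]
tool_rot: [179.5, 0.0, 88.7]
force: [-5.1, 0.4, 3.7]
grip_width: 0.0139
{'time_s': 45.2, 'qpos': [64.92, 36.899, -54.735, 97.003, 33.161, 63.324, 88.993], 'tool_pos': [0.565, -0.273, 0.093], 'tool_rot': [179.527, 0.03, 88.676], 'force': [-5.086, 0.352, 3.721], 'grip_width': 0.014}
turn [ 0.008  0.001 -0.006] shift cm [0.14 1.68 0.09]
```

View pics/push2.png

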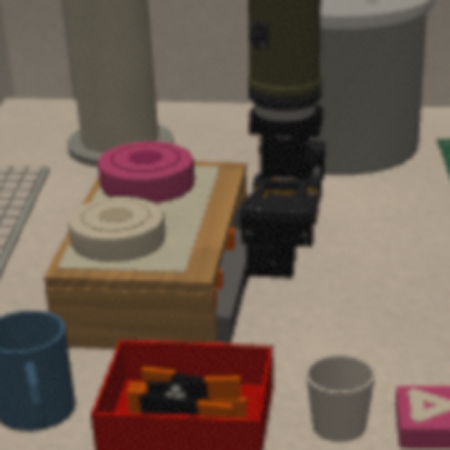

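```bash
python3 -m creep '[[0,0.6,0,0.004,0,0,0.1],[0,0.6,0,0,0,0,0.1],[0,0.4,0,0,0,0,0.1],[0,0.3,0,0,0,0,0.1],[0,0.2,0,0,0,0,0.1]]' 40; python3 go.py 0.582 -0.272 0.092 89
```

```text
time_s: 45.75
tool_pos: [0.5852, -0.2739, 0.0932]
tool_rot: [-179.7, 0.0, 88.7]
force: [-12.3, 0.7, 8.5]
grip_width: 0.0139
{'time_s': 45.75, 'qpos': [62.13, 38.916, -53.693, 93.653, 33.965, 65.382, 88.331], 'tool_pos': [0.585, -0.274, 0.093], 'tool_rot': [-179.736, 0.049, 88.658], 'force': [-12.292, 0.699, 8.529], 'grip_width': 0.014}
turn [-0.005  0.001 -0.006] shift cm [ 0.19 -0.32  0.12]
```

```bash
python3 -m creep '[[0,0,0,0,0,0,0.1],[0,0,0,0,0,0,0.4],[0,0,0,0,0,0,0.4],[0,0,-2,0,0,0,0.4],[0,0,-4,0,0,0,0.4],[0,-2,-4,0,0,0,0.4],[0,-4,-3,0,0,0,0.4],[0,-4,0,0,0,0,0.4],[0,-4,0,0,0,0,0.4],[-3,0,0,0,0,0,0.4],[-3,0,0,0,0,0,0.4],[0,0,0,0,0,0,0.4]]' 40
python3 - <<'E'
from clamps import *
st(); a=cam('top');c=cam('side')
clamps(a,(240,130,305,205))
f=a['frame']; hsv=cv2.cvtColor(f,cv2.COLOR_BGR2HSV)
blk=cv2.inRange(hsv,(0,0,0),(180,255,45)); blk[:,:365]=0; blk[:,392:]=0; blk[:168]=0; blk[205:]=0
ys,xs=np.nonzero(blk); D=depthpts(a,np.c_[xs,ys]); D=D[(D[:,2]>.04)&(D[:,2]<.065)]; print('tab',np.median(D,0),D.min(0),D.max(0))
cv2.imwrite('pics/end.png',np.hstack([cv2.resize(f[60:280,220:460],(436,400),interpolation=2),cv2.resize(c['frame'][90:250,160:300],(350,400),interpolation=2)]))
E
```

```text
time_s: 46.95
tool_pos: [0.4482, -0.3306, 0.2394]
tool_rot: [179.0, 0.9, 89.0]
force: [-0.5, -0.8, 0.7]
grip_width: 0.0352
{'time_s': 46.95, 'qpos': [89.57, 18.821, -65.676, 99.926, 18.507, 71.628, 108.476], 'tool_pos': [0.448, -0.331, 0.239], 'tool_rot': [178.975, 0.941, 88.981], 'force': [-0.503, -0.774, 0.681], 'grip_width': 0.035}
px [270. 168.] org [0.6382 0.0016] squeeze [0.618  0.0075] yaw -16.1 len 0.128 wid 0.082 d [0.053 0.076 0.088]
tab [ 0.59972457 -0.27141105  0.05247082] [ 0.57316302 -0.28037833  0.04011435] [ 0.62566519 -0.2653766   0.05709022]
```

View pics/end.png

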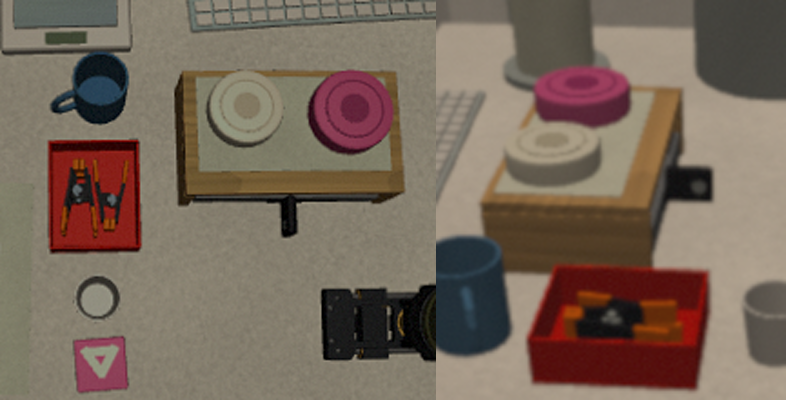

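```bash
python3 -c "
from h import *
print(order.sign_off()); st()"
```

```text
the job is handed in; nothing more can be done
None
the job is handed in; nothing more can be done
```

I handed the job in at about 47 s; no verdict was reported. There were five clamps on the paper. Squeezed at 8–12 N, two held at about 49 mm (firm) and went into the tray. Three closed to about 33 mm (weak) and went into the reject box. The tray is pushed back under the riser.

**What the last checks showed:**
- **Tray:** the tab tip reads x = 0.573 m, the same as at the start, so the tray is home to within a millimetre or two. It was pushed until the back panel resisted with about 12 N.
- **Clamps:** the last top picture before the push showed both firm clamps in the tray and the paper empty. Once the tray was under the riser I could not see the firm ones again. The three weak ones are inside the reject box, one stacked on another.
- **Bystanders:** the mug, cup, moulds and yellow clamp look where they were, and the arm stands clear. I judged this from the pictures and did not measure it.

**What went wrong or differed along the way:**
- One weak clamp first came to rest leaning on the reject wall; I regripped it and laid it inside the box.
- One weak clamp was found about 25 mm from where I had let it go after a first squeeze. I measured it again before picking it up.
- The early part of the tray push showed 10–12 N along and down. It eased once I corrected the tool tilt, and the tray was never pulled upward.

I viewed 15 pictures, one over the budget of 14.

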